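# Load the photometer cells windows up and take a reading

## Robot

A 6-joint arm with a two-finger parallel gripper is mounted at the origin on the work surface. World frame = base frame: x ahead of the robot, y to its left, z up, the work surface at z = 0. Lengths are in m, angles in rad, forces in N, time in s.
With the tool pointing down it reaches from about 0.225 to 0.875 m from the base axis. Payload 3.4 kg.
Tool frame: the origin (TCP) lies at the very end of the fingers, on their centre line; the grasp point (between the pads) lies 19 mm behind it; z points along the fingers, y is the direction in which the jaws open and shut (so a half turn about z gives the same grasp; the last joint's range is limited). The gripper opens to 85 mm and grips with 20 to 120 N. Pads are 22 mm wide; open, the fingers measure 114 mm over their backs; the gripper's body (76 mm by 85 mm) begins 54 mm behind the grasp point. The pads swing forward as they close: fully open they stand 13 mm farther back than shut.
Start: joints at [-1.444, 0.276, 1.505, -0, 1.361, -0.121], TCP at [0.141, -0.557, 0.231] pointing down, gripper open.
Joint ranges: [-2.89, 2.89], [-0.75, 2.08], [0.22, 2.7], [-1.18, 4.32], [0.11, 2.71], [-2.7, 2.7]. Speed limits (rad/s): [2.57, 2.57, 3.14, 3.14, 3.14, 3.14].

## Interface

Orientations are given as a unit quaternion [w, x, y, z].
In Python, from rig import get_state, get_image, calibration, sign_off gives the robot as it stands. The module is installed in compiled form; this text tells all that it offers.
- The arm moves only by the tool drive_tool, never from a script. Its argument "targets" is one flat list of numbers, 7 for each row, row after row: the turn, a rotation vector about the tool's x, y, z in degrees, then the shift along the tool's x, y, z in mm, then the opening, from 0 (shut) to 1 (fully open). In form: [wx, wy, wz, tx, ty, tz, fingers, wx, wy, wz, tx, ty, tz, fingers, ...]. A call has 1 to 12 rows; each row shifts and turns the commanded pose from where the row before left it, along the tool's axes as they then stand; what a row does not reach is not made up. A row lasts 1/8 s, in which the tool goes at most 62.5 mm and 10.7 degrees, less where a joint would pass 70% of its speed; a pose out of reach is approached as far as the arm can. A call is refused whole if a number of a shift passes 62.5 or a number of a turn 10.7, either way. A call with a gripper value outside its range is refused whole. The fingers move at their own pace and stop on an object; "grip_force" is the grip in N (left out, the last holds). Time passes only in rows, so rows that do not move let the fingers close. It gives the time, the measured TCP pose, the force and the opening at its end, in the units of the state.
- get_state(): the state, without advancing time (a new reading comes with each control period).
- get_image(name): name is "side" or "top" or "wrist"; returns the picture (384x512x3 uint8, red, green, blue); there is no depth.
- calibration(name): a dict with "mtx" (3x3 intrinsics, pixels), "world_to_cam" (4x4, takes a point from world to camera coordinates); the wrist camera has in their place "hand_eye" (4x4, takes a point from camera to tool coordinates, whose origin is the TCP and whose axes are the flange's). Camera axes: x right, y down, z forward; pixel columns grow to the right and rows downward; lengths in m; the calibration is good to about 2 mm. The wrist camera is an equidistant fisheye: a pixel r from the principal point sees the ray r / f radians off the axis. A picture is of the moment at which its call begins: read the wrist's pose just before it. calibration takes no time and is no camera call.
- sign_off(): hands the job in, once; it reports no verdict.
The state is a dict: "clock": time; "qpos": joint angles; "qd": joint speeds; "effort": joint torques, N m; "position": TCP position; "ee_rot": TCP orientation; "contact_force": force on the tool from outside, world axes, zero at the start; "moment": the same for the moment, N m; "width": finger opening in m.
Only numpy, scipy, OpenCV 4.12 (cv2) and the standard library are available. Lean on these libraries where they do the work, as an engineer would, in place of code of your own. Each camera call takes 0.05 s, during which the arm holds its last target.

## Task

Take the plain blank rod out of the reader and lay it on the black mat, and lay every reading cell that is on the bench into a cradle of the reader and roll each in its V supports until its flat with the windows faces straight up. When all of this is done, push the shutter slide fully to the left, press the start button fully down, and push the shutter fully back to the right, leaving the cells lying windows up. Handle the cells gently (never press on one with more than about 70 N, both fingers together) and do not disturb the other things on the bench.

Things in the scene. Friction and masses are not known exactly. Their poses are not given: they have to be found in the camera images.
- cell0: reading cell, may be absent (2 or 3 of the 4 are there, all alike): grey plastic cylinder 32 mm in diameter, 162 mm long overall, 0.11 to 0.22 kg, with a hexagonal aluminium flange (40 mm across flats, 8 mm thick) at each end. Origin on the axis at mid-length, x along the axis, z straight out of the flat. The two ends are alike.
- cell1: reading cell like cell0, may be absent. Along the axis, from the middle outwards each way: full-round grip band to 17 mm, flat from 17 to 47 mm (10.5 mm from the axis, 24 mm wide, with a dark window pane; both flats face the same way), full-round journal to 73 mm, flange to 81 mm.
- cell2: reading cell like cell0, may be absent. All cells start lying on the bench on a face of their flanges, axis 20 mm up, the flat 60 or 120 degrees from straight up to either side.
- cell3: reading cell like cell0, may be absent. All cells are fragile: the forces of both fingers on a cell may add up to at most 70 N, so about 25 N of grip is right.
- station: the reader, fixed to the bench, place and yaw vary. Origin on the bench under the middle cradle, x away from the robot, y left, z up. Base plate 12 mm high, 200 (x) by 330 mm (y), with three cradles 115 mm apart in y. Console in front, 45 mm high, x -185 to -105 mm; lamp housing behind, 60 mm high, x 100 to 145 mm.
- cradle0 (a point): the right cradle: where the middle of a cell's axis lies when it is seated, 75 mm above the bench. Axes as the station's.
- cradle1 (a point): the middle cradle: where the middle of a cell's axis lies when it is seated, 75 mm above the bench. Axes as the station's. Each cradle is a pair of 90 degree V supports open upwards, 14 mm thick, at x = -60 and +60 mm (106 mm clear between). Journals lie in the Vs, flanges just outside (6 mm end play each way). The V tips end level with the axis, 21 mm to each side.
- cradle2 (a point): the left cradle: where the middle of a cell's axis lies when it is seated, 75 mm above the bench. Axes as the station's.
- blank: the blank rod: plain aluminium, full round, no flat, 32 mm in diameter, with the same hexagonal flanges and 162 mm length as a cell, 0.2 kg. Origin on the axis at mid-length, x along the axis. It starts lying in the middle cradle.
- mat: a black rubber mat fixed on the bench at the right, 240 (x) by 130 (y) by 5 mm. Origin at the centre of its underside. The blank is laid on it, roughly in the middle; lying there its axis is 25 mm above the bench.
- shutter (a joint): position of the shutter slide in m: 0 at the right end of its track, 0.10 fully open at the left end (station +y); it starts within 30 mm of the right end, has about 1.5 N of friction and stays where it is left.
- shutter_top (a point): centre of the top of the shutter slide's black grip: 28 mm (x) by 20 mm (y), 40 mm high, standing on a track 14 mm high on the console; moves with it.
- start (a joint): travel of the start button in m: 0 released, 0.006 fully down; it takes about 5 N and springs back.
- start_top (a point): centre of the top of the start button, a white disc 32 mm across in a grey collar on the console, pressed straight down; the button stands 10 mm above its collar.
- jar: bystander, to be left alone: a white-capped jar, 56 mm across, 70 mm high. Origin at the centre of its underside.
- tipbox: bystander, to be left alone: an open divided grey box, 120 by 85 by 50 mm. Origin at the centre of its underside.
- cup: bystander, to be left alone: a white specimen cup, 60 mm across, 60 mm high. Origin at the centre of its underside.
- dish: bystander, to be left alone: a flat white round dish, 90 mm across, 15 mm high. Origin at the centre of its underside.
- cuvettebox: bystander, to be left alone: a small carton, 70 by 110 by 35 mm. Origin at the centre of its underside.
- reagent: bystander, to be left alone: an amber reagent bottle, 60 mm across, 120 mm high. Origin at the centre of its underside.
- timer: bystander, to be left alone: a flat white timer, 70 by 70 by 22 mm. Origin at the centre of its underside.
Mind the look-alikes: they are no part of the job. What is shaped like the cell0 but purple or red is not meant.

How it is judged:
On the way, in this order (a step that is already met when the one before it is completed fails the run):
1. the blank rod lies on the mat and every cell present lies released in a cradle with its flat up ((distance between cell0 and cradle0 below 0.011 m or distance between cell0 and cradle1 below 0.011 m or distance between cell0 and cradle2 below 0.011 m) and angle between the x axis of each of cell0, cell1, cell2, cell3 and the x axis of station, either way round below 0.08 rad and angle between each of cell0, cell1, cell2, cell3's own z axis and vertical below 0.2 rad and linear speed of each of cell0, cell1, cell2, cell3, blank below 0.02 m/s and contact force between the fingers and cell0 below 0.1 N and (distance between cell1 and cradle0 below 0.011 m or distance between cell1 and cradle1 below 0.011 m or distance between cell1 and cradle2 below 0.011 m) and contact force between the fingers and cell1 below 0.1 N and (distance between cell2 and cradle0 below 0.011 m or distance between cell2 and cradle1 below 0.011 m or distance between cell2 and cradle2 below 0.011 m) and contact force between the fingers and cell2 below 0.1 N and (distance between cell3 and cradle0 below 0.011 m or distance between cell3 and cradle1 below 0.011 m or distance between cell3 and cradle2 below 0.011 m) and contact force between the fingers and cell3 below 0.1 N and x of blank in the frame of mat between -0.06 and 0.06 m and y of blank in the frame of mat between -0.045 and 0.045 m and z of blank in the frame of mat below 0.035 m), for 0.3 s.
2. the shutter slide is pushed fully to the left (value of joint shutter above 0.093 m), for 0.2 s.
3. the start button is pressed fully down (value of joint start above 0.0048 m), for 0.02 s.
4. the shutter slide is pushed fully back to the right (value of joint shutter below 0.007 m), for 0.2 s.
At the end, for the whole second after the job is handed in: Every cell present lies at rest, let go, in a cradle (axis middle within 11 mm of its point, axis within 0.08 rad of station x), flat within 0.2 rad of straight up; blank's middle within 60 (x), 45 (y) mm of the mat's, lying on it; shutter within 7 mm of its right end; button released (all of step 1 and value of joint shutter below 0.007 m and value of joint start below 0.002 m); the robot touches nothing.
It fails at once if a cell is pressed by the fingers with more than 70 N in all (contact force between the fingers and cell0 above 70 N or contact force between the fingers and cell1 above 70 N or contact force between the fingers and cell2 above 70 N or contact force between the fingers and cell3 above 70 N).
It fails at once if a bystander is moved by more than 4 cm (distance of any of jar, tipbox, cup, dish, cuvettebox, reagent, timer from where it was at the start of the episode above 0.04 m).
It fails at once if the start button is pressed before the shutter is fully open (value of joint start above 0.0048 m and value of joint shutter below 0.085 m).
Of cell0, cell1, cell2, cell3 only 2 to 3 are there at a start; the rules pass over those that are not, and their reading is None.
At some moment in a run one of cell0, cell1, cell2, cell3 may be knocked a few centimetres aside while the robot is not near it.
Once in a run the grip may slacken for a moment while it holds something.
It also fails if it takes over 210 s, if anything falls off the work surface, if the arm or the gripper's body presses on something with over 40 N, if the wrist force passes 120 N, or if a joint passes its speed limit or range.

## Working session

There is one attempt and no reset: what is moved stays moved. The work goes in short steps, Python scripts to look and compute and a tool call to move; the robot and the scene stay as the last step left them, time stands still between calls to the robot, and variables do not carry over. Pictures are saved under pics/ and viewed, and the job is handed in when it is done.

Besides the shell and the picture viewer there is one more tool, called as name(argument=value, ...) on one line, values as JSON. drive_tool: Moves the arm, as the interface text tells. Its arguments: {"type":"object","properties":{"targets":{"type":"array"},"grip_force":{"type":"number"}},"required":["targets"]}

```bash
ls -la; mkdir -p pics
python3 - <<'E'
from rig import *
import cv2, numpy as np
print(get_state())
for n in ["side","top","wrist"]:
    c=calibration(n); print(n,c)
    cv2.imwrite(f"pics/{n}0.png",get_image(n)[:,:,::-1])
E
```

```text
total 12
drwxr-xr-x  3 agent agent 4096 Dec  5 21:41 .
drwxr-xr-x 23 root  root  4096 Dec  5 21:41 ..
drwxr-xr-x  2 agent agent 4096 Dec  5 21:41 pics
{'clock': 0.0, 'qpos': array([-1.44399832e+00,  2.76559697e-01,  1.50615586e+00,  1.10690192e-05,
        1.36071343e+00, -1.21008428e-01]), 'qd': array([ 0.00042029, -0.00228568,  0.0009796 , -0.00184487, -0.00023091,
        0.00083287]), 'effort': array([-1.54896250e-03, -4.16770577e+01, -2.45807290e+01, -3.81626523e-04,
        1.09302480e-02,  1.39107900e-05]), 'position': array([ 0.14095897, -0.55688935,  0.2304508 ]), 'ee_rot': array([-9.18174822e-04,  9.92333537e-01,  1.23585229e-01,  2.75385825e-06]), 'contact_force': array([ 0.75251389, -0.05527579, -0.33591582]), 'moment': array([-0.04328623,  0.01317652,  0.00175558]), 'width': 0.08561254114238469}
side {'mtx': array([[418.45541167,   0.        , 254.62998359],
       [  0.        , 418.45541167, 181.73308417],
       [  0.        ,   0.        ,   1.        ]]), 'world_to_cam': array([[-0.97469306, -0.22275695,  0.0187825 ,  0.44487588],
       [-0.17102053,  0.68892452, -
[... 401 characters left out ...]
[-0.9960481 ,  0.01645206, -0.08727831,  0.46096056],
       [ 0.08717283, -0.00702487, -0.99616843,  1.70569056],
       [ 0.        ,  0.        ,  0.        ,  1.        ]])}
wrist {'mtx': array([[297.31863964,   0.        , 257.98533021],
       [  0.        , 297.31863964, 193.80310791],
       [  0.        ,   0.        ,   1.        ]]), 'hand_eye': array([[-5.02573866e-04, -9.56490328e-01, -2.91763604e-01,
         7.53534851e-02],
       [ 9.99999765e-01, -3.44876008e-04, -5.91928464e-04,
        -1.02565643e-03],
       [ 4.65551584e-04, -2.91763833e-01,  9.56490276e-01,
        -1.41267059e-01],
       [ 0.00000000e+00,  0.00000000e+00,  0.00000000e+00,
         1.00000000e+00]])}
```

View pics/top0.png

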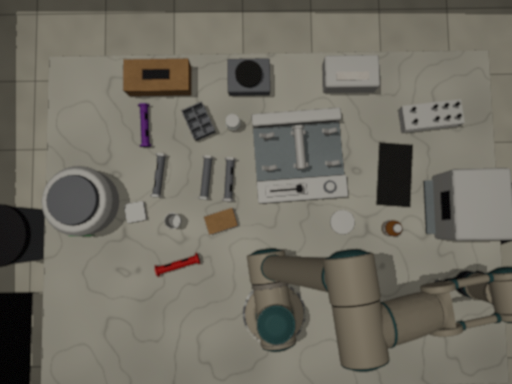

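View pics/side0.png

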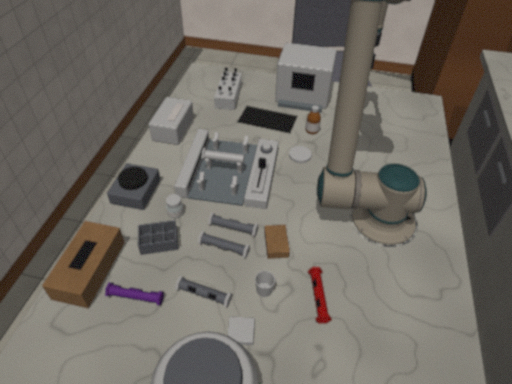

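View pics/wrist0.png

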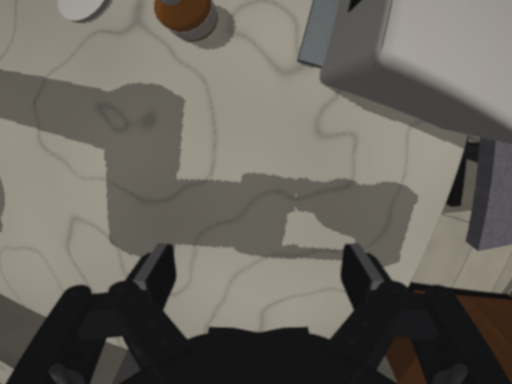

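```bash
cat > h.py <<'E'
import numpy as np, cv2
from rig import *
from scipy.spatial.transform import Rotation as R
def rayfix(n,u,v):
    c=calibration(n);M=c["world_to_cam"];d=np.linalg.inv(c["mtx"])@[u,v,1.]
    o=-M[:3,:3].T@M[:3,3];return o,M[:3,:3].T@d
def plane(n,u,v,z):
    o,d=rayfix(n,u,v);return o+d*(z-o[2])/d[2]
def proj(n,p):
    c=calibration(n);M=c["world_to_cam"];q=M[:3,:3]@np.asarray(p)+M[:3,3];q=c["mtx"]@q;return q[:2]/q[2]
def tool():
    s=get_state();q=s["ee_rot"];return s["position"],R.from_quat([q[1],q[2],q[3],q[0]]).as_matrix()
def wray(u,v,T=None):
    p,r=T if T else tool();c=calibration("wrist");K=c["mtx"];f=K[0,0]
    x,y=u-K[0,2],v-K[1,2];rr=np.hypot(x,y);a=rr/f
    d=np.array([np.sin(a)*x/max(rr,1e-9),np.sin(a)*y/max(rr,1e-9),np.cos(a)])
    H=c["hand_eye"];return p+r@H[:3,3], r@(H[:3,:3]@d)
def wplane(u,v,z,T=None):
    o,d=wray(u,v,T);return o+d*(z-o[2])/d[2]
def wproj(P,T=None):
    p,r=T if T else tool();c=calibration("wrist");K=c["mtx"];H=c["hand_eye"]
    q=r.T@(np.asarray(P)-p);q=H[:3,:3].T@(q-H[:3,3]);a=np.arctan2(np.hypot(q[0],q[1]),q[2]);h=np.hypot(q[0],q[1])
    return K[0,2]+K[0,0]*a*q[0]/h, K[1,2]+K[0,0]*a*q[1]/h
def tri(o1,d1,o2,d2):
    d1=d1/np.linalg.norm(d1);d2=d2/np.linalg.norm(d2)
    A=np.stack([d1,-d2],1);t=np.linalg.lstsq(A,o2-o1,rcond=None)[0]
    a=o1+d1*t[0];b=o2+d2*t[1];return (a+b)/2,np.linalg.norm(a-b)
def crop(img,u0,v0,u1,v1,s,name):
    cv2.imwrite(name,cv2.resize(img[v0:v1,u0:u1,::-1],None,fx=s,fy=s,interpolation=cv2.INTER_CUBIC))
def target(pos,zdir,ydir):
    """print rotvec(deg, tool frame) and shift (mm, current tool frame)"""
    p,r=tool();z=np.array(zdir,float);z/=np.linalg.norm(z);y=np.array(ydir,float);y-=z*(y@z);y/=np.linalg.norm(y)
    Rt=np.stack([np.cross(y,z),y,z],1)
    rv=R.from_matrix(r.T@Rt).as_rotvec(degrees=True)
    return rv.round(2),(r.T@(np.array(pos)-p)*1000).round(1)
E
python3 - <<'E'
from h import *
im=get_image("top")
crop(im,120,90,270,240,5,"pics/t_cells.png")
crop(im,240,100,420,220,4,"pics/t_st.png")
im=get_image("side")
crop(im,80,190,300,350,3.6,"pics/s_cells.png")
E
```

```text
(no output)
```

View pics/t_cells.png

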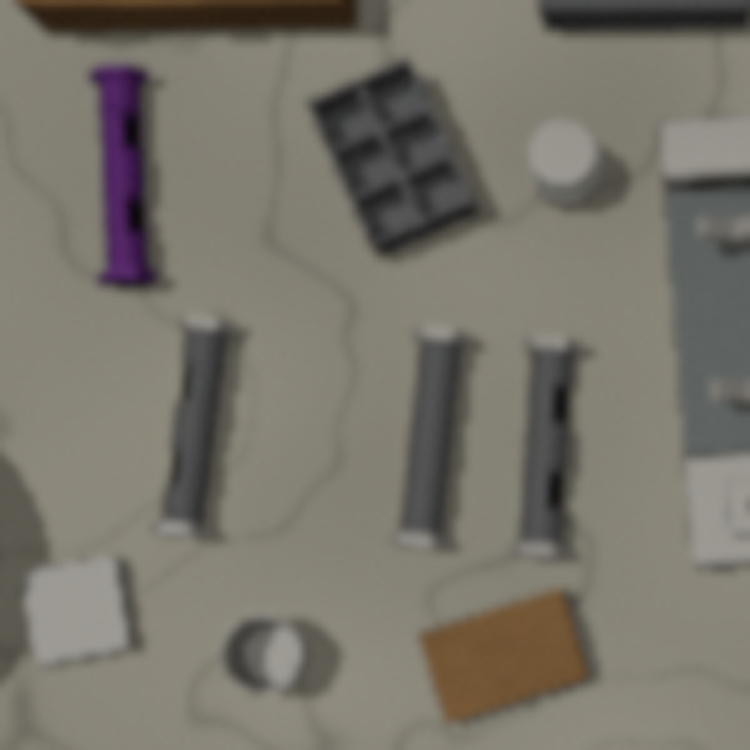

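View pics/t_st.png

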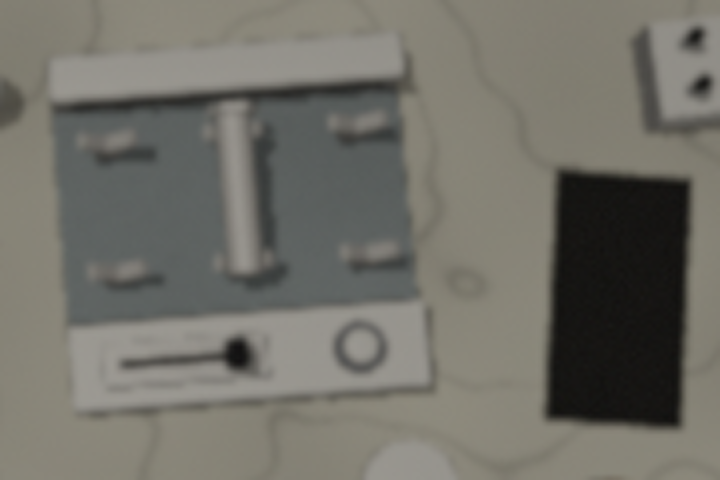

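View pics/s_cells.png

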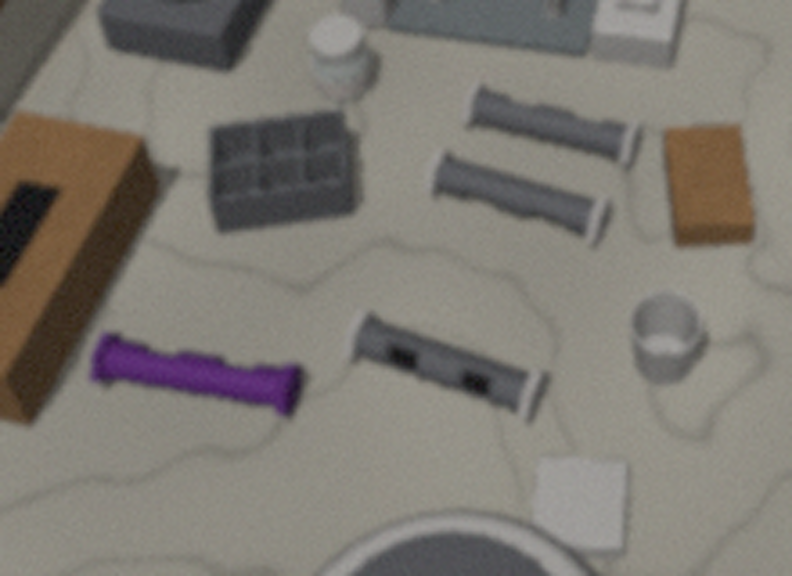

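Run:
```python
from h import *
t=lambda u,v:(120+u/5,90+v/5)
for n,a,b in [("A",(204,322),(177,527)),("B",(440,333),(419,539)),("C",(551,343),(539,548))]:
    p=plane("top",*t(*a),.03);q=plane("top",*t(*b),.03);d=p-q;print(n,(p+q)/2,np.linalg.norm(d),np.degrees(np.arctan2(d[1],d[0])))
s=lambda u,v:(240+u/4,100+v/4)
for n,u,v,z in [("blank far",237,105,.085),("blank near",243,268,.085),("V",90,140,.075),("V",372,120,.075),("V",100,272,.075),("V",385,250,.075),
 ("shut",237,350,.099),("btn",360,347,.07),("mat1",558,172,.005),("mat2",690,180,.005),("mat3",680,425,.005),("mat4",548,418,.005),("console bl",78,412,.045),("console br",432,388,.045)]:
    print(n,plane("top",*s(u,v),z).round(3))
```

```text
A [0.51271671 0.41991398 0.03      ] 0.15346955625810807 -7.3031625526505595
B [0.50127089 0.24338552 0.03      ] 0.15385622488898504 -6.1416714553963425
C [0.49280215 0.15809769 0.03      ] 0.15261964190684427 -3.9326861034962453
blank far [ 0.675 -0.102  0.085]
blank near [ 0.526 -0.103  0.085]
V [0.647 0.032 0.075]
V [ 0.661 -0.225  0.075]
V [0.526 0.025 0.075]
V [ 0.542 -0.233  0.075]
shut [ 0.451 -0.095  0.099]
btn [ 0.455 -0.209  0.07 ]
mat1 [ 0.623 -0.411  0.005]
mat2 [ 0.613 -0.536  0.005]
mat3 [ 0.382 -0.516  0.005]
mat4 [ 0.391 -0.392  0.005]
console bl [0.401 0.047 0.045]
console br [ 0.418 -0.277  0.045]
```

Run:
```python
from h import *
print(target([0.54,-0.10,0.30],[0,0,-1],[0.05,-1,0]))
```

```text
(array([-0.05, -0.  , 11.33]), array([ 498.9, -345.5,  -68.8]))
```

drive_tool(targets=[0, 0, 0, 50, -34.5, -7, 1, 0, 0, 0, 50, -34.5, -7, 1, 0, 0, 0, 50, -34.5, -7, 1, 0, 0, 0, 50, -34.5, -7, 1, 0, 0, 0, 50, -34.5, -7, 1, 0, 0, 0, 50, -34.5, -7, 1, 0, 0, 0, 50, -34.5, -7, 1, 0, 0, 0, 50, -34.5, -7, 1, 0, 0, 0, 50, -34.5, -7, 1, 0, 0, 0, 50, -34.5, -7, 1, 0, 0, 5.6, 0, 0, 0, 1, 0, 0, 5.6, 0, 0, 0, 1])

```text
clock: 1.75
position: [0.5416, -0.0992, 0.301]
ee_rot: [0.0, 1.0, 0.026, -0.0]
contact_force: [-0.4, 0.2, -0.7]
width: 0.0852
```

Run:
```python
from h import *
T=tool();im=get_image("wrist");np.savez("w1.npz",im=im,p=T[0],r=T[1])
cv2.imwrite("pics/w1.png",cv2.resize(im[:,:,::-1],(768,576),interpolation=cv2.INTER_CUBIC))
```

```text
(no output)
```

View pics/w1.png

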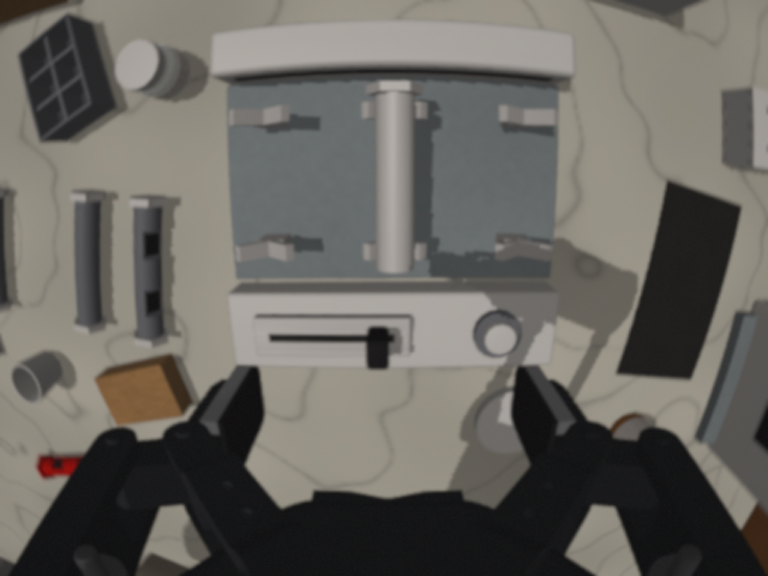

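Run:
```python
from h import *
im=np.load("w1.npz")["im"]
crop(im,140,40,300,180,5,"pics/w1a.png")
crop(im,240,40,400,180,5,"pics/w1b.png")
crop(im,150,170,390,250,3.3,"pics/w1c.png")
crop(im,40,110,140,250,4,"pics/w1d.png")
```

```text
(no output)
```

View pics/w1a.png

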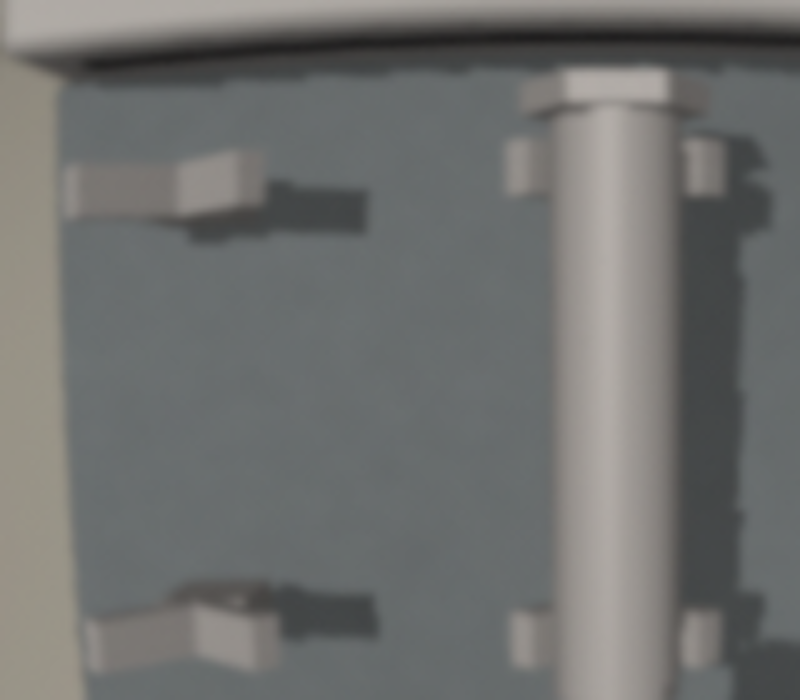

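View pics/w1b.png

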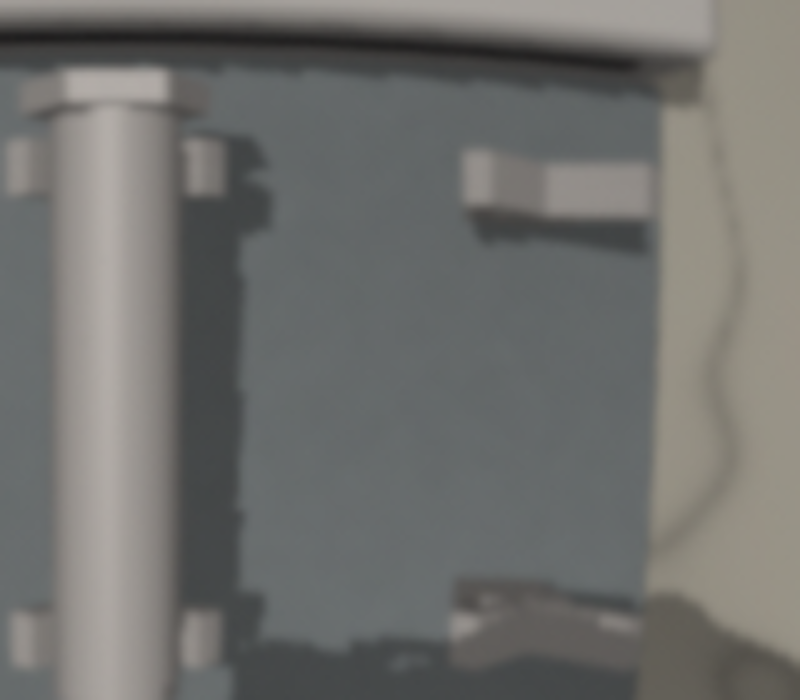

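View pics/w1c.png

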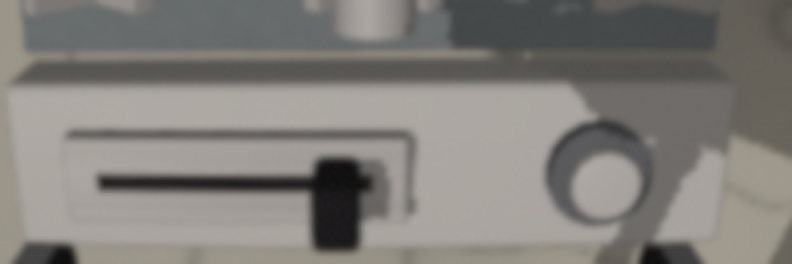

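View pics/w1d.png

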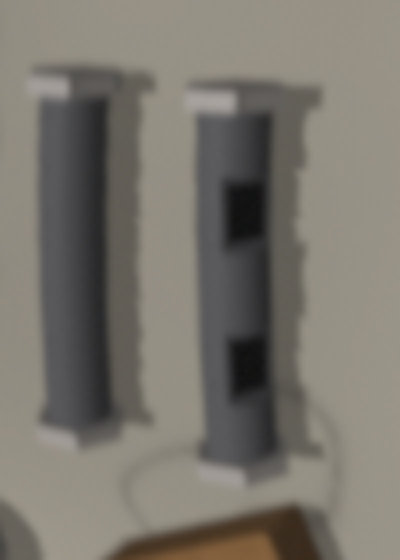

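Run:
```python
from h import *
from scipy.optimize import least_squares
D=np.load("w1.npz");T=(D["p"],D["r"])
a=lambda u,v:(140+u/5,40+v/5)
b=lambda u,v:(240+u/5,40+v/5)
c=lambda u,v:(150+u/3.3,170+v/3.3)
f=lambda u,v:(u/1.5,v/1.5)
pts=[("con FL",c(10,85),.045,-.105,.165),("con FR",c(732,85),.045,-.105,-.165),
("lamp L",a(8,52),.06,.1,.165),("lamp R",b(710,50),.06,.1,-.165),
("midfarVL",a(507,165),.075,.06,None),("midfarVR",a(725,165),.075,.06,None),
("midnearVL",a(511,638),.075,-.06,None),("midnearVR",a(721,638),.075,-.06,None),
("LfarV L",a(67,190),.075,.06,None),("LfarV R",a(265,178),.075,.06,None),
("LnearV L",a(90,645),.075,-.06,None),("LnearV R",a(277,640),.075,-.06,None),
("RfarV L",b(462,178),.075,.06,None),("RfarV R",b(652,190),.075,.06,None),
("Rnear L",b(453,637),.075,-.06,None),("Rnear R",b(637,640),.075,-.06,None)]
W=[wplane(*p[1],p[2],T) for p in pts]
for p,w in zip(pts,W): print(p[0],w.round(4))
def st(x,w):
    cs,sn=np.cos(x[2]),np.sin(x[2]);d=w[:2]-x[:2];return np.array([cs*d[0]+sn*d[1],-sn*d[0]+cs*d[1]])
def res(x):
    r=[]
    for p,w in zip(pts,W):
        s=st(x,w)
        if p[4] is not None: r+=list(s-[p[3],p[4]])
        elif 'V' in p[0] or 'near' in p[0]: r.append(s[0]-p[3])
    for i,y in [(4,0),(6,0),(8,.115),(10,.115),(12,-.115),(14,-.115)]:
        r.append((st(x,W[i])[1]+st(x,W[i+1])[1])/2-y)
    return np.array(r)
s=least_squares(res,[.6,-.1,.05],loss='soft_l1',f_scale=.002);print(s.x,np.degrees(s.x[2]));print((res(s.x)*1000).round(1))
for n,q,z in [("shut top L",c(313,160),.099),("shutR",c(360,160),.099),("shut farface top",c(337,160),.099),("shut near",c(337,249),.099),("btn",c(605,187),.075),("collar",c(600,175),.065)]:
    w=wplane(*q,z,T);print(n,w.round(4),st(s.x,w).round(4))
print([w.round(4) for w in [wplane(*a(618,68),.095,T),wplane(*a(618,103),.095,T),wplane(*a(617,350),.091,T),wplane(*a(617,650),.091,T)]])
print([st(s.x,w).round(4) for w in [wplane(*a(618,68),.095,T),wplane(*a(618,103),.095,T),wplane(*a(617,350),.091,T),wplane(*a(617,650),.091,T)]])
```

```text
con FL [0.4845 0.0529 0.045 ]
con FR [ 0.5009 -0.2677  0.045 ]
lamp L [0.6904 0.0641 0.06  ]
lamp R [ 0.7086 -0.2549  0.06  ]
midfarVL [ 0.6561 -0.0719  0.075 ]
midfarVR [ 0.659  -0.1246  0.075 ]
midnearVL [ 0.538  -0.0781  0.075 ]
midnearVR [ 0.5408 -0.131   0.075 ]
LfarV L [0.6501 0.0396 0.075 ]
LfarV R [ 0.652  -0.0123  0.075 ]
LnearV L [0.5318 0.0329 0.075 ]
LnearV R [ 0.5349 -0.018   0.075 ]
RfarV L [ 0.6615 -0.1836  0.075 ]
RfarV R [ 0.665  -0.2342  0.075 ]
Rnear L [ 0.5447 -0.1911  0.075 ]
Rnear R [ 0.5474 -0.2421  0.075 ]
[ 0.59851193 -0.10134866  0.05481267] 3.1405346323396786
[-0.4 -4.8 -1.6  4.2  0.8 -4.9  1.5  5.7 -0.9 -0.8  0.9  0.7 -0.8 -1.7
  0.7  1.1 -1.7 -0.9  1.4  1.3 -0.2  0.  -3.1 -2.8  4.1  2.8]
shut top L [ 0.479  -0.0847  0.099 ] [-0.1184  0.0232]
shutR [ 0.4799 -0.1024  0.099 ] [-0.1185  0.0055]
shut farface top [ 0.4795 -0.0937  0.099 ] [-0.1185  0.0141]
shut near [ 0.4419 -0.0954  0.099 ] [-0.156   0.0146]
btn [ 0.4627 -0.2054  0.075 ] [-0.1413 -0.0965]
collar [ 0.4639 -0.2054  0.065 ] [-0.1401 -0.0966]
[array([ 0.6782, -0.0973,  0.095 ]), array([ 0.6698, -0.0977,  0.095 ]), array([ 0.6118, -0.1006,  0.091 ]), array([ 0.5398, -0.1045,  0.091 ])]
[array([ 0.0798, -0.0003]), array([ 0.0714, -0.0003]), array([0.0133, 0.    ]), array([-0.0588,  0.0001])]
```

Run:
```python
from h import *
D=np.load("w1.npz");T=(D["p"],D["r"])
P=[wplane(u/1.5,v/1.5,.005,T) for u,v in [(668,182),(740,208),(692,378),(617,373)]]
print(np.round(P,3),np.mean(P,0))
print(target([0.5985,-0.1013,0.056],[0,0,-1],[0.0548,-1,0]))
```

```text
[[ 0.626 -0.408  0.005]
 [ 0.613 -0.533  0.005]
 [ 0.382 -0.515  0.005]
 [ 0.393 -0.386  0.005]] [ 0.50331172 -0.46023298  0.005     ]
(array([-0.  ,  0.03, -0.35]), array([ 57.1,   4.5, 244.9]))
```

drive_tool(targets=[0, 0, 0, 57, 4.5, 0, 1, 0, 0, 0, 0, 0, 60, 1, 0, 0, 0, 0, 0, 60, 1, 0, 0, 0, 0, 0, 60, 1, 0, 0, 0, 0, 0, 45, 1, 0, 0, 0, 0, 0, 20, 1, 0, 0, 0, 0, 0, 0, 0, 0, 0, 0, 0, 0, 0, 0, 0, 0, 0, 0, 0, 0, 0, 0, 0, 0, 0, 0, 0, 0], grip_force=40)

```text
clock: 3.05
position: [0.5994, -0.1018, 0.058]
ee_rot: [0.0, 1.0, 0.026, 0.002]
contact_force: [-1.0, 0.7, 5.5]
width: 0.031
```

Run:
```python
from h import *
s=get_state();print(s["width"],s["contact_force"],s["position"])
print(target([0.503,-0.462,0.2],[0,0,-1],[0.0548,-1,0]))
```

```text
0.031022334268708287 [-1.03351881  0.73515359  5.54520653] [ 0.59935471 -0.10176107  0.05802108]
(array([ 0.02, -0.17, -0.14]), array([-114.7,  354.8, -142.2]))
```

drive_tool(targets=[0, 0, 0, 0, 0, -20, 0, 0, 0, 0, 0, 0, -50, 0, 0, 0, 0, 0, 0, -50, 0, 0, 0, 0, -16.4, 50.7, 0, 0, 0, 0, 0, -16.4, 50.7, 0, 0, 0, 0, 0, -16.4, 50.7, 0, 0, 0, 0, 0, -16.4, 50.7, 0, 0, 0, 0, 0, -16.4, 50.7, 0, 0, 0, 0, 0, -16.4, 50.7, 0, 0, 0, 0, 0, -16.4, 50.7, 0, 0, 0, 0, 0, 0, 0, 0, 0])

```text
clock: 4.42
position: [0.5003, -0.4667, 0.1756]
ee_rot: [0.001, 1.0, 0.024, -0.001]
contact_force: [0.9, 1.1, -2.7]
width: 0.0305
```

Run:
```python
from h import *
s=get_state();print(s["width"],s["contact_force"],s["position"])
im=get_image("top");crop(im,350,120,450,240,5,"pics/t2.png")
print(target([0.503,-0.462,0.01],[0,0,-1],[0.0548,-1,0]))
```

```text
0.030541451418976497 [ 0.93461744  1.12659616 -2.72243815] [ 0.50026166 -0.46667367  0.1755864 ]
(array([-0.04,  0.05, -0.31]), array([  2.2,  -1.7, 165.6]))
```

View pics/t2.png

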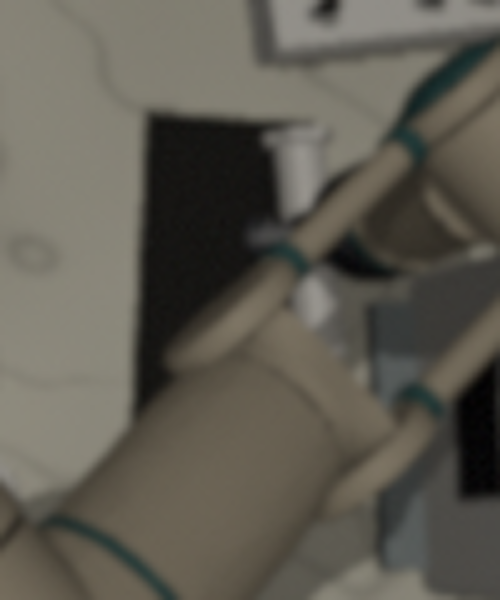

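Run:
```python
from h import *
D=np.load("w1.npz");T=(D["p"],D["r"])
for u,v in [(742,313),(700,440),(755,316)]: print(wplane(u/1.5,v/1.5,.02,T).round(3))
print(plane("top",425,181,.02),plane("top",437,172,.15))
```

```text
[ 0.481 -0.562  0.02 ]
[ 0.286 -0.562  0.02 ]
[ 0.478 -0.591  0.02 ]
[ 0.47446227 -0.57115291  0.02      ] [ 0.49262207 -0.56772972  0.15      ]
```

drive_tool(targets=[0, 0, 0, 2, -2, 50, 0, 0, 0, 0, 0, 0, 50, 0, 0, 0, 0, 0, 0, 40, 0, 0, 0, 0, 0, 0, 18, 0, 0, 0, 0, 0, 0, 7, 0, 0, 0, 0, 0, 0, 1, 0, 0, 0, 0, 0, 0, 0, 0])

```text
clock: 5.35
position: [0.505, -0.4611, 0.012]
ee_rot: [0.001, 1.0, 0.026, 0.001]
contact_force: [-0.1, 0.0, -0.8]
width: 0.0308
```

drive_tool(targets=[0, 0, 0, 0, 0, 0, 1, 0, 0, 0, 0, 0, 0, 1, 0, 0, 0, 0, 0, 0, 1, 0, 0, 0, 0, 0, -30, 1, 0, 0, 0, 0, 0, -50, 1, 0, 0, 0, 0, 0, -60, 1, 0, 0, 0, 0, 0, -60, 1])

```text
clock: 6.22
position: [0.5039, -0.4601, 0.2122]
ee_rot: [0.0, 1.0, 0.026, 0.0]
contact_force: [0.1, -0.6, -0.4]
width: 0.0854
```

Run:
```python
from h import *
T=tool();im=get_image("wrist");print(T[0])
cv2.imwrite("pics/w2.png",cv2.resize(im[:,:,::-1],(768,576),interpolation=cv2.INTER_CUBIC))
print(target([0.50,0.165,0.25],[0,0,-1],[-0.07,-1,0]))
```

```text
[ 0.50391517 -0.46007836  0.2121811 ]
(array([ 0.71, -0.64,  7.  ]), array([  26.3, -627.3,  -35.6]))
```

View pics/w2.png

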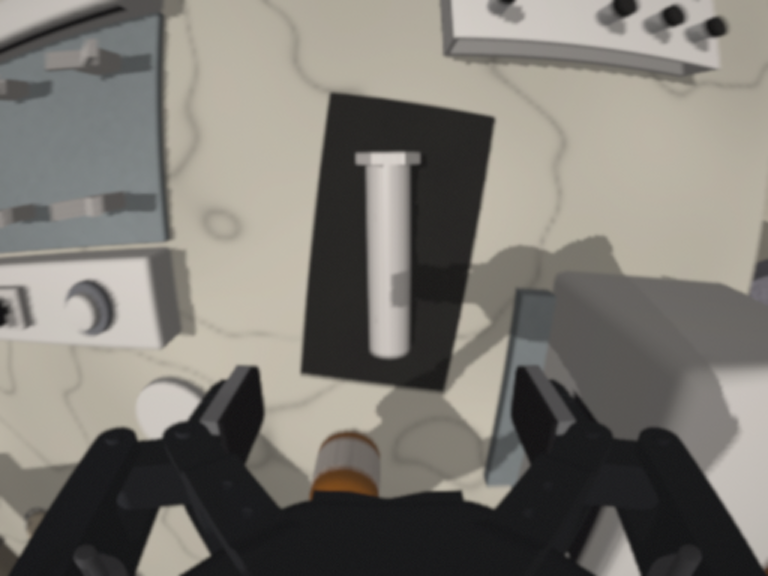

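Run:
```python
from h import *
print(target([0.43,0.24,0.28],[0,0,-1],[-0.07,-1,0]))
```

```text
(array([ 0.71, -0.64,  7.  ]), array([ -39.3, -705.5,  -67.3]))
```

drive_tool(targets=[0, 0, 0, -3.3, -58.8, -5.6, 1, 0, 0, 0, -3.3, -58.8, -5.6, 1, 0, 0, 0, -3.3, -58.8, -5.6, 1, 0, 0, 0, -3.3, -58.8, -5.6, 1, 0, 0, 0, -3.3, -58.8, -5.6, 1, 0, 0, 0, -3.3, -58.8, -5.6, 1, 0, 0, 0, -3.3, -58.8, -5.6, 1, 0, 0, 0, -3.3, -58.8, -5.6, 1, 0, 0, 0, -3.3, -58.8, -5.6, 1, 0, 0, 0, -3.3, -58.8, -5.6, 1, 0, 0, 0, -3.3, -58.8, -5.6, 1, 0, 0, 0, -3.3, -58.8, -5.6, 1])

```text
clock: 7.78
position: [0.4272, 0.2442, 0.2778]
ee_rot: [-0.0, 1.0, 0.026, 0.001]
contact_force: [1.6, -0.4, -0.7]
width: 0.0854
```

Run:
```python
from h import *
T=tool();im=get_image("wrist");print(T[0]);np.savez("w3.npz",im=im,p=T[0],r=T[1])
cv2.imwrite("pics/w3.png",cv2.resize(im[:,:,::-1],(768,576),interpolation=cv2.INTER_CUBIC))
```

```text
[0.42717515 0.24421409 0.27783609]
```

View pics/w3.png

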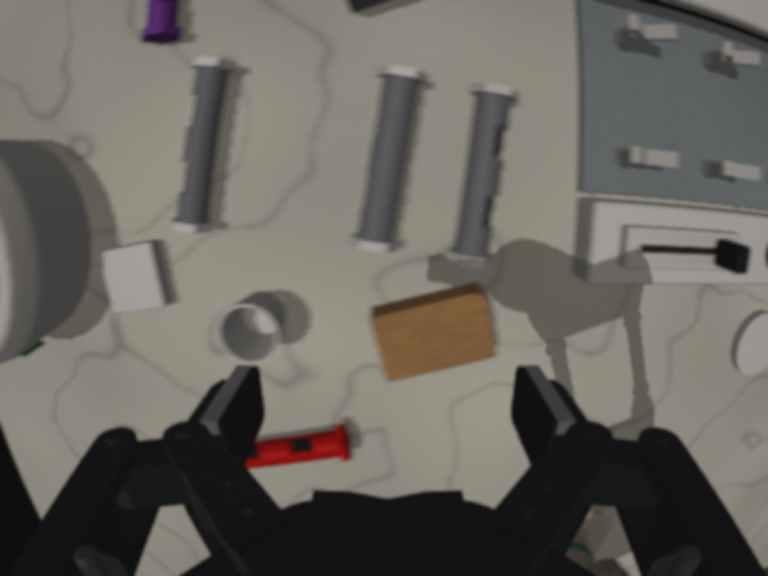

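Run:
```python
from h import *
im=np.load("w3.npz")["im"]
crop(im,230,35,350,180,4,"pics/w3a.png")
crop(im,110,30,170,165,4.4,"pics/w3b.png")
```

View pics/w3a.png

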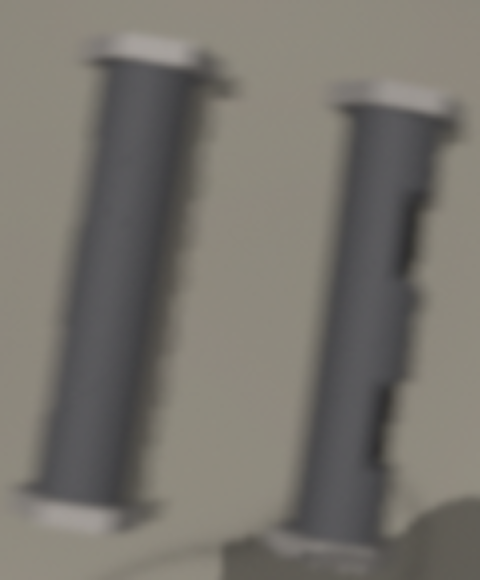

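View pics/w3b.png

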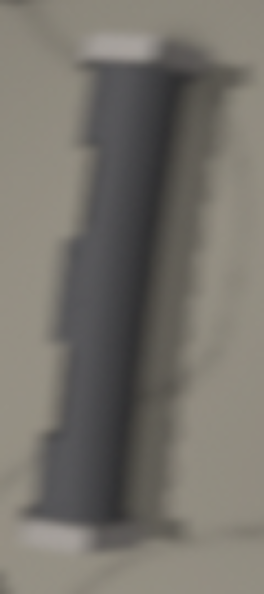

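Run:
```python
from h import *
D=np.load("w3.npz");T=(D["p"],D["r"])
a=lambda u,v:(230+u/4,35+v/4); b=lambda u,v:(110+u/4.4,30+v/4.4)
for n,f,g in [("B",a(152,51),a(76,516)),("C",a(395,96),a(325,546)),("A",b(121,48),b(58,536))]:
    p=wplane(*f,.04,T);q=wplane(*g,.04,T);d=p-q
    m=(p+q)/2;yaw=np.arctan2(d[1],d[0]);print(n,m.round(4),np.linalg.norm(d).round(4),np.degrees(yaw))
    if n=="B": print(target([m[0],m[1],.15],[0,0,-1],[np.sin(yaw),-np.cos(yaw),0]))
```

```text
B [0.5023 0.2491 0.04  ] 0.1522 -6.165679518329105
(array([-0.55, -0.04,  9.45]), array([ 75.7,   8.4, 128.5]))
C [0.4959 0.169  0.04  ] 0.1496 -4.573986739024503
A [0.5136 0.4229 0.04  ] 0.153 -7.0993748737021045
```

drive_tool(targets=[0, 0, 0, 38, 4, 42, 0.7, 0, 0, 0, 38, 4, 42, 0.7, 0, 0, 0, 0, 0, 42, 0.7, 0, 0, 9.4, 0, 0, 0, 0.7, 0, 0, 0, 0, 0, 0, 0.7])

```text
clock: 8.45
position: [0.5039, 0.238, 0.1508]
ee_rot: [0.0, 0.998, -0.055, -0.0]
contact_force: [0.4, -0.2, 0.7]
width: 0.0597
```

Run:
```python
from h import *
T=tool();im=get_image("wrist");print(T[0]);np.savez("w4.npz",im=im,p=T[0],r=T[1])
cv2.imwrite("pics/w4.png",cv2.resize(im[:,:,::-1],(768,576),interpolation=cv2.INTER_CUBIC))
P=np.array([.5023,.2491,.02]);d=np.array([np.cos(-.1076),np.sin(-.1076),0]);print(wproj(P,T),wproj(P+.077*d,T))
```

```text
[0.50391906 0.23799831 0.15081961]
(np.float64(248.04047061202422), np.float64(188.3862864273773)) (np.float64(247.23263595392993), np.float64(106.48127215033686))
```

View pics/w4.png

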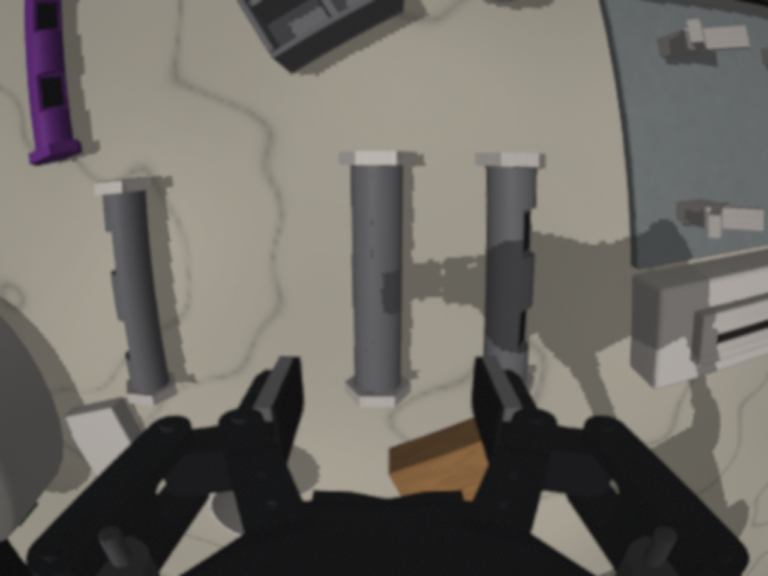

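Run:
```python
from h import *
D=np.load("w4.npz");T=(D["p"],D["r"]);im=D["im"]
crop(im,220,95,370,275,4,"pics/w4a.png")
crop(im,60,110,120,275,4,"pics/w4b.png")
```

```text
(no output)
```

View pics/w4a.png

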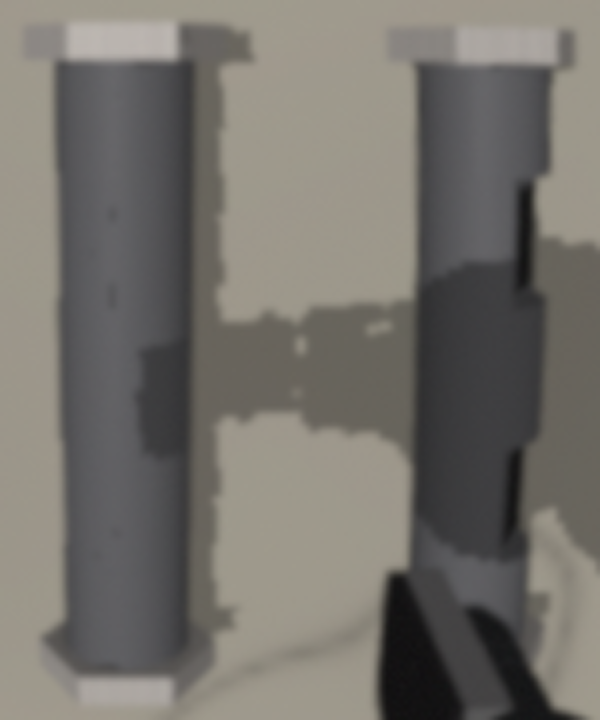

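View pics/w4b.png

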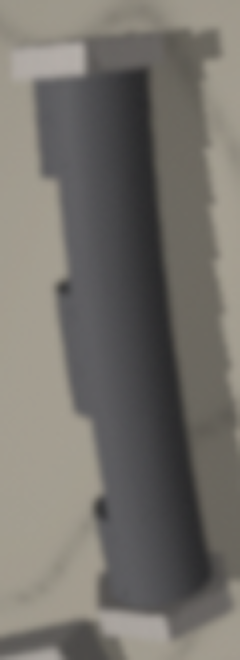

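Run:
```python
from h import *
D=np.load("w4.npz");T=(D["p"],D["r"])
a=lambda u,v:(220+u/4,95+v/4)
p=wplane(*a(122,43),.04,T);q=wplane(*a(127,691),.04,T);d=p-q
m=(p+q)/2;yaw=np.arctan2(d[1],d[0]);print(m.round(4),np.linalg.norm(d).round(4),np.degrees(yaw))
print(tool()[0]);print(target([m[0],m[1],.003],[0,0,-1],[np.sin(yaw),-np.cos(yaw),0]))
print(wplane(*a(66,43),.04,T)-wplane(*a(178,43),.04,T))
```

```text
[0.5032 0.2457 0.04  ] 0.1529 -6.28923335016557
[0.50423115 0.23819999 0.15155588]
(array([-0.01, -0.03,  0.04]), array([ -1.9,  -7.3, 148.6]))
[0.0027012  0.02326366 0.        ]
```

drive_tool(targets=[0, 0, 0, -2, -7.3, 40, 0.7, 0, 0, 0, 0, 0, 45, 0.7, 0, 0, 0, 0, 0, 40, 0.7, 0, 0, 0, 0, 0, 18, 0.7, 0, 0, 0, 0, 0, 5, 0.7, 0, 0, 0, 0, 0, 0, 0.7])

```text
clock: 9.25
position: [0.5036, 0.246, 0.0043]
ee_rot: [-0.0, 0.998, -0.055, 0.001]
contact_force: [-0.2, -0.1, 0.3]
width: 0.0595
```

drive_tool(targets=[0, 0, 0, 0, 0, 0, 0, 0, 0, 0, 0, 0, 0, 0, 0, 0, 0, 0, 0, 0, 0, 0, 0, 0, 0, 0, 0, 0], grip_force=25)

```text
clock: 9.75
position: [0.5037, 0.246, 0.0048]
ee_rot: [-0.0, 0.998, -0.056, 0.001]
contact_force: [-0.5, -0.1, 6.8]
width: 0.0308
```

Run:
```python
from h import *
print(get_state())
```

```text
{'clock': 9.75, 'qpos': array([ 3.30390487e-01,  4.70543312e-01,  1.84124551e+00, -2.32423126e-04,
        8.27474255e-01,  2.01285192e+00]), 'qd': array([-0.00055721, -0.00015614,  0.00183964, -0.00057234,  0.00074765,
       -0.00116305]), 'effort': array([ 1.18217315e-01, -4.15424824e+01, -1.54188234e+01,  9.24437796e-02,
       -2.70895874e-01,  1.30176326e-02]), 'position': array([0.50367403, 0.24604278, 0.00475233]), 'ee_rot': array([-3.59427151e-04,  9.98445467e-01, -5.57250882e-02,  1.11125299e-03]), 'contact_force': array([-0.52165695, -0.06117796,  6.84344092]), 'moment': array([-0.1217647 ,  0.09504167,  0.00098673]), 'width': 0.030791406175145003}
```

drive_tool(targets=[0, 0, 0, 0, 0, -15, 0, 0, 0, 0, 0, 0, -45, 0, 0, 0, 0, 0, 0, -60, 0, 0, 0, 0, 0, 0, -60, 0, 0, 0, 0, 0, 0, -20, 0, 0, 0, 0, 0, 0, 0, 0])

```text
clock: 10.5
position: [0.5036, 0.2462, 0.2059]
ee_rot: [-0.001, 0.998, -0.056, 0.002]
contact_force: [0.0, 0.0, -1.2]
width: 0.0309
```

Run:
```python
from h import *
s=get_state();print(s["width"],s["position"])
print(target([0.5985,-0.1013,0.205],[0,0,-1],[0.0548,-1,0]))
```

```text
0.030852703250103263 [0.50359801 0.24618836 0.20594043]
(array([-0.1 , -0.26, -9.53]), array([133. , 334.8,   0.8]))
```

drive_tool(targets=[0, 0, 0, 19, 47.8, 0, 0, 0, 0, 0, 19, 47.8, 0, 0, 0, 0, 0, 19, 47.8, 0, 0, 0, 0, 0, 19, 47.8, 0, 0, 0, 0, 0, 19, 47.8, 0, 0, 0, 0, 0, 19, 47.8, 0, 0, 0, 0, 0, 19, 47.8, 0, 0, 0, 0, -9.5, 0, 0, 0, 0, 0, 0, 0, 0, 0, 0, 0, 10, 0, 0, 0, -2.6, 0, 0, 10, 0, 0, 0, -2.6, 0, 0, 0, 0, 0, 0, 0, 0, 0])

```text
clock: 12.0
position: [0.5967, -0.0983, 0.2015]
ee_rot: [-0.174, 0.985, 0.023, -0.007]
contact_force: [-1.1, 0.1, -1.7]
width: 0.0311
```

Run:
```python
from h import *
s=get_state();print(s["width"],s["position"],s["qpos"].round(2))
p,r=tool();print(r.round(3), p-.015*r[:,2])
```

```text
0.03105236620548844 [ 0.59665638 -0.09832354  0.20150312] [-0.46  0.41  1.43  0.3   1.48  1.01]
[[ 0.999  0.044 -0.021]
 [ 0.049 -0.939  0.342]
 [-0.005 -0.342 -0.94 ]] [ 0.596973   -0.10344694  0.21559746]
```

drive_tool(targets=[10, 0, 0, 0, -2.6, 0, 0, 10, 0, 0, 0, -2.6, 0, 0, 10, 0, 0, 0, -2.6, 0, 0, 10, 0, 0, 0, -2.6, 0, 0, 0, 0, 0, 0, 0, 0, 0, 0, 0, 0, 0, 0, 0, 0])

```text
clock: 12.75
position: [0.597, -0.0866, 0.2103]
ee_rot: [-0.498, 0.867, 0.024, -0.014]
contact_force: [0.2, 0.4, -1.7]
width: 0.0311
```

Run:
```python
from h import *
s=get_state();print(s["width"],s["position"],s["qpos"].round(2))
p,r=tool();print(r.round(3), p-.015*r[:,2])
im=get_image("side");crop(im,150,100,310,220,5,"pics/s3.png")
im=get_image("top");crop(im,240,90,390,210,5,"pics/t3.png")
a=np.radians(60);yw=.0548
z=np.array([-np.sin(a)*np.sin(yw),np.sin(a)*np.cos(yw),-np.cos(a)])
y=np.array([np.sin(yw)*np.cos(a),-np.cos(yw)*np.cos(a),-np.sin(a)])
C=np.array([.5985,-.1013,.080]);print(target(C+.015*z,z,y))
```

```text
0.03112765371232799 [ 0.59703005 -0.08657904  0.21032486] [-0.67  0.65  1.39  0.74  1.86  0.77]
[[ 0.998  0.028 -0.048]
 [ 0.056 -0.502  0.863]
 [-0.    -0.864 -0.503]] [ 0.59775606 -0.09952244  0.21787079]
(array([0.24, 0.02, 0.13]), array([  0.3, 120.9,  68.4]))
```

View pics/s3.png

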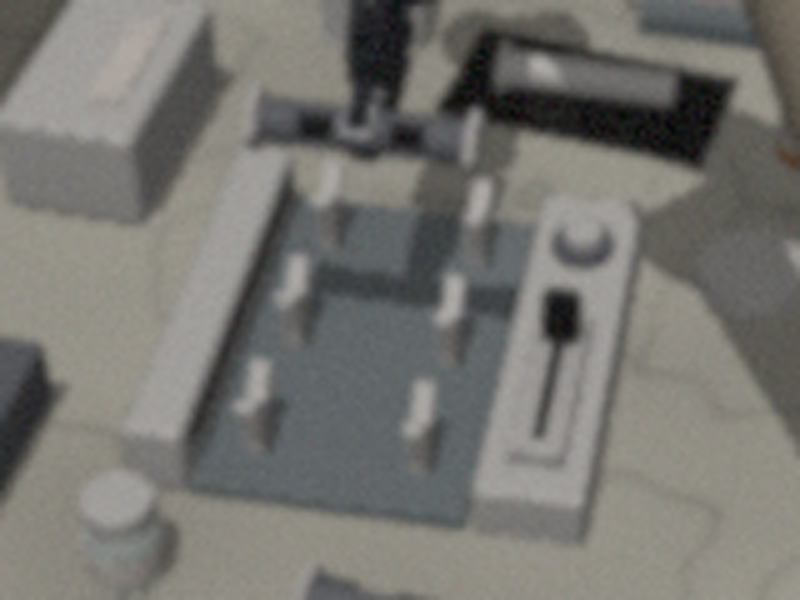

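View pics/t3.png

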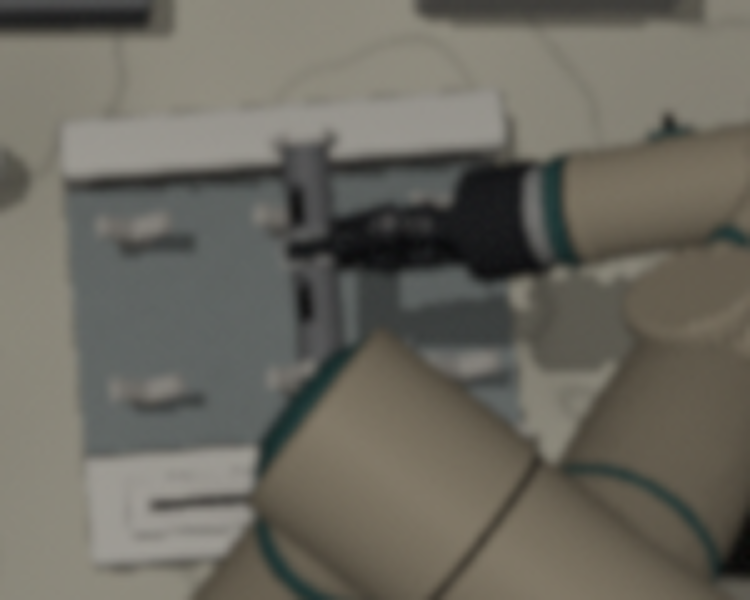

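drive_tool(targets=[0, 0, 0, 0, 38, 22, 0, 0, 0, 0, 0, 38, 22, 0, 0, 0, 0, 0, 32, 18, 0, 0, 0, 0, 0, 12.5, 6.5, 0, 0, 0, 0, 0, 0, 0, 0])

```text
clock: 13.48
position: [0.5973, -0.0885, 0.072]
ee_rot: [-0.5, 0.866, 0.024, -0.014]
contact_force: [0.1, -0.5, -0.3]
width: 0.0306
```

```bash
cat >> h.py <<'E'
def pose(C,deg,L=.015,yw=.0548):
    a=np.radians(deg);c=np.cos;s=np.sin
    z=np.array([-s(a)*s(yw),s(a)*c(yw),-c(a)]);y=np.array([s(yw)*c(a),-c(yw)*c(a),-s(a)])
    return np.array(C)+L*z,z,y
def rep(L=.015):
    s=get_state();p,r=tool();print("w",s["width"].round(4),"F",s["contact_force"].round(1),"p",p.round(4),"ax",(p-L*r[:,2]).round(4),"tilt",np.degrees(np.arctan2(r[1,2],-r[2,2])).round(1),"yaw",np.degrees(np.arctan2(r[1,0],r[0,0])).round(2),"q",s["qpos"].round(2),"t",s["clock"])
E
python3 - <<'E'
from h import *
rep();print(target(*pose([.5985,-.1013,.075],60)))
im=get_image("side");crop(im,150,100,310,220,5,"pics/s4.png")
E
```

```text
Traceback (most recent call last):
  File "h.py", line 41, in rep
    s=get_state();p,r=tool();print("w",s["width"].round(4),"F",s["contact_force"].round(1),"p",p.round(4),"ax",(p-L*r[:,2]).round(4),"tilt",np.degrees(np.arctan2(r[1,2],-r[2,2])).round(1),"yaw",np.degrees(np.arctan2(r[1,0],r[0,0])).round(2),"q",s["qpos"].round(2),"t",s["clock"])
                                       ^^^^^^^^^^^^^^^^
AttributeError: 'float' object has no attribute 'round'
```

```bash
sed -i 's/s\["width"\].round(4)/round(s["width"],4)/' h.py
python3 - <<'E'
from h import *
rep();print(target(*pose([.5985,-.1013,.075],60)))
im=get_image("side");crop(im,150,100,310,220,5,"pics/s4.png")
E
```

```text
w 0.0306 F [ 0.1 -0.5 -0.3] p [ 0.5973 -0.0885  0.072 ] ax [ 0.598  -0.1014  0.0795] tilt 59.9 yaw 3.15 q [-0.68  0.8   1.48  0.71  1.68  0.6 ] t 13.475
(array([ 0.03, -0.01,  0.03]), array([0.5, 3.8, 2.3]))
```

View pics/s4.png

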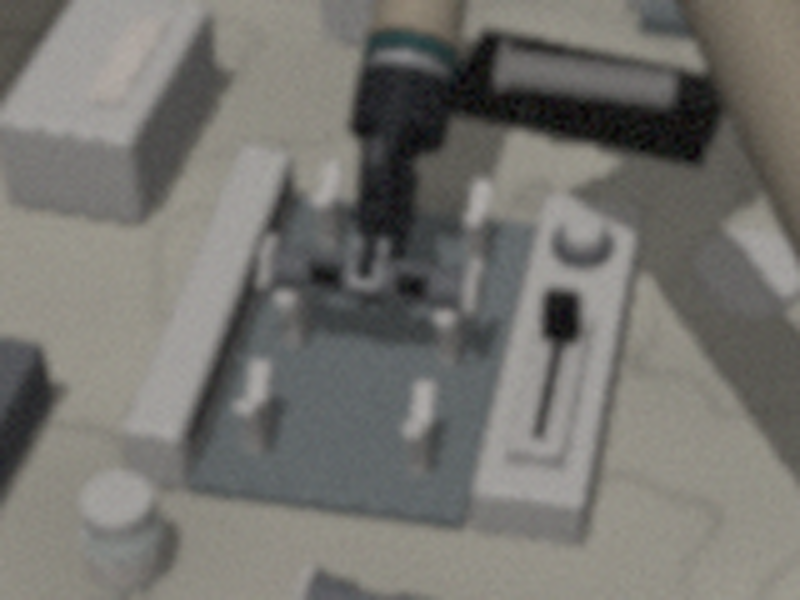

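drive_tool(targets=[0, 0, 0, 0.5, 1.8, 1, 0, 0, 0, 0, 0, 1.6, 0.8, 0, 0, 0, 0, 0, 0, 0, 0])

```text
clock: 13.9
position: [0.5977, -0.089, 0.0681]
ee_rot: [-0.5, 0.866, 0.024, -0.013]
contact_force: [0.7, 0.4, 1.1]
width: 0.031
```

Run:
```python
from h import *
rep();print(get_state()["moment"])
```

```text
w 0.031 F [0.7 0.4 1.1] p [ 0.5977 -0.089   0.0681] ax [ 0.5984 -0.102   0.0756] tilt 60.0 yaw 3.09 q [-0.68  0.81  1.48  0.71  1.68  0.6 ] t 13.9
[-0.41590533 -0.09264725 -0.00600525]
```

drive_tool(targets=[0, 0, 0, 0, 0, 0, 0.65, 0, 0, 0, 0, 0, 0, 0.65, 0, 0, 0, 0, 0, 0, 0.65])

```text
clock: 14.28
position: [0.5975, -0.0891, 0.0674]
ee_rot: [-0.5, 0.866, 0.023, -0.014]
contact_force: [-0.9, -0.6, -0.4]
width: 0.0555
```

drive_tool(targets=[-10, 0, 0, 0, 2.6, 0, 0.65, -10, 0, 0, 0, 2.6, 0, 0.65, -10, 0, 0, 0, 2.6, 0, 0.65, -10, 0, 0, 0, 2.6, 0, 0.65, -10, 0, 0, 0, 2.6, 0, 0.65, -10, 0, 0, 0, 2.6, 0, 0.65, 0, 0, 0, 0, 0, 0, 0.65])

```text
clock: 15.15
position: [0.5976, -0.0979, 0.0595]
ee_rot: [-0.001, 1.0, 0.03, -0.0]
contact_force: [-0.3, 0.5, 0.4]
width: 0.0553
```

Run:
```python
from h import *
rep();print(target(*pose([.5985,-.1016,.075],0)))
T=tool();im=get_image("wrist")
cv2.imwrite("pics/w5.png",cv2.resize(im[:,:,::-1],(768,576),interpolation=cv2.INTER_CUBIC))
im=get_image("side");crop(im,150,100,310,220,5,"pics/s5.png")
```

```text
w 0.0553 F [-0.3  0.5  0.4] p [ 0.5976 -0.0979  0.0595] ax [ 0.5976 -0.098   0.0745] tilt 0.1 yaw 3.41 q [-0.28  0.46  1.68  0.    1.    1.23] t 15.15
(array([-0.06,  0.01,  0.27]), array([ 0.7,  3.7, -0.5]))
```

View pics/w5.png

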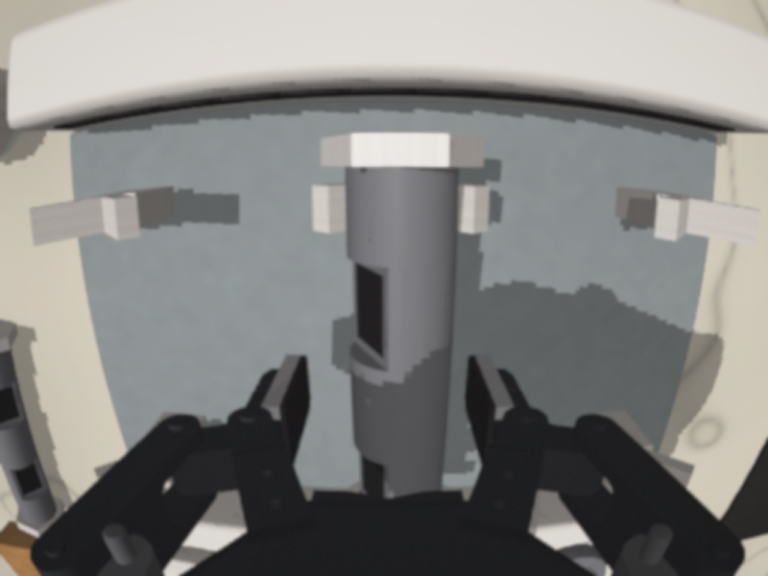

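View pics/s5.png

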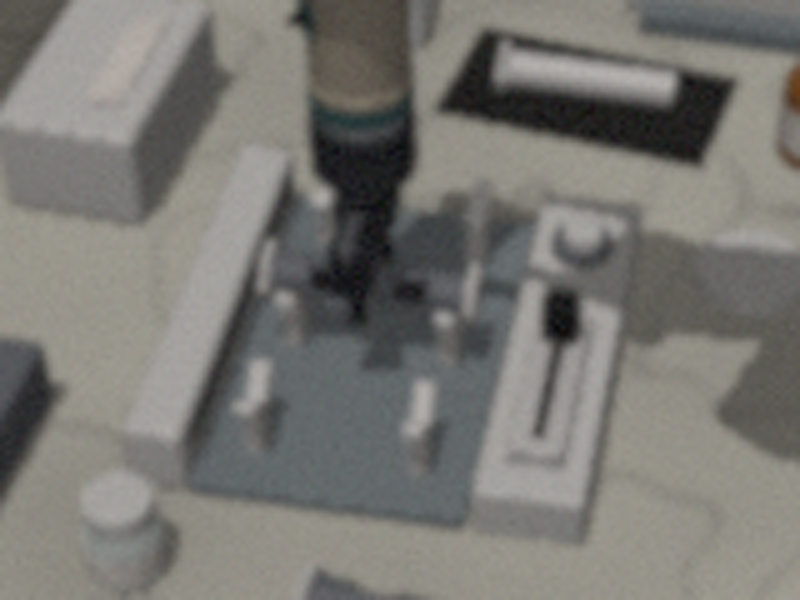

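drive_tool(targets=[0, 0, 0.2, 0.7, 3.5, 0, 0.65, 0, 0, 0, 0, 0, 0, 0.65, 0, 0, 0, 0, 0, 0, 0, 0, 0, 0, 0, 0, 0, 0, 0, 0, 0, 0, 0, 0, 0, 0, 0, 0, 0, 0, 0, 0], grip_force=25)

```text
clock: 16.0
position: [0.5987, -0.1018, 0.0591]
ee_rot: [-0.003, 1.0, 0.024, -0.0]
contact_force: [-0.4, 8.7, 5.1]
width: 0.0312
```

Run:
```python
from h import *
rep()
```

```text
w 0.0312 F [-0.4  8.7  5.1] p [ 0.5987 -0.1018  0.0591] ax [ 0.5987 -0.1019  0.0741] tilt 0.3 yaw 2.78 q [-0.29  0.46  1.67  0.01  1.01  1.23] t 16.0
```

drive_tool(targets=[0, 0, 0, 0, -1, 0, 0, 0, 0, 0, 0, 0, 0, 0])

```text
clock: 16.25
position: [0.5987, -0.1018, 0.0591]
ee_rot: [-0.002, 1.0, 0.025, -0.0]
contact_force: [0.2, 6.6, 3.1]
width: 0.0311
```

Run:
```python
from h import *
rep()
```

```text
w 0.0311 F [0.2 6.6 3.1] p [ 0.5987 -0.1018  0.0591] ax [ 0.5987 -0.1018  0.0741] tilt 0.2 yaw 2.82 q [-0.29  0.46  1.67  0.    1.01  1.23] t 16.25
```

drive_tool(targets=[0, 0, 0, 0, -2.5, 0, 0, 0, 0, 0, 0, 0, 0, 0, 0, 0, 0, 0, 0, 0, 0])

```text
clock: 16.62
position: [0.5987, -0.1018, 0.0591]
ee_rot: [0.0, 1.0, 0.025, -0.0]
contact_force: [-1.4, -0.1, 5.2]
width: 0.0308
```

Run:
```python
from h import *
rep()
```

```text
w 0.0308 F [-1.4 -0.1  5.2] p [ 0.5987 -0.1018  0.0591] ax [ 0.5987 -0.1018  0.0741] tilt -0.0 yaw 2.89 q [-0.28  0.46  1.68 -0.    1.    1.24] t 16.625
```

drive_tool(targets=[7.5, 0, 0, 0, -2.1, -0.1, 0, 7.5, 0, 0, 0, -2.1, -0.1, 0, 7.5, 0, 0, 0, -2.1, -0.1, 0, 7.5, 0, 0, 0, -2.1, -0.1, 0, 0, 0, 0, 0, 0, 0, 0])

```text
clock: 17.25
position: [0.5994, -0.0937, 0.0612]
ee_rot: [-0.262, 0.965, 0.022, -0.006]
contact_force: [1.2, 1.2, 6.0]
width: 0.0312
```

Run:
```python
from h import *
rep(.016)
```

```text
w 0.0312 F [1.2 1.2 6. ] p [ 0.5994 -0.0937  0.0612] ax [ 0.5998 -0.1017  0.075 ] tilt 30.3 yaw 2.66 q [-0.53  0.59  1.58  0.45  1.31  0.8 ] t 17.25
```

drive_tool(targets=[7.5, 0, 0, 0, -2.1, -0.1, 0, 7.5, 0, 0, 0, -2.1, -0.1, 0, 7.5, 0, 0, 0, -2.1, -0.1, 0, 7.5, 0, 0, 0, -2.1, -0.1, 0, 0, 0, 0, 0, 0, 0, 0, 0, 0, 0, 0, 0, 0, 0])

```text
clock: 18.0
position: [0.5987, -0.0877, 0.067]
ee_rot: [-0.501, 0.865, 0.021, -0.012]
contact_force: [0.6, -1.7, 5.4]
width: 0.0308
```

Run:
```python
from h import *
rep(.016)
im=get_image("side");crop(im,150,100,310,220,5,"pics/s6.png")
```

```text
w 0.0308 F [ 0.6 -1.7  5.4] p [ 0.5987 -0.0877  0.067 ] ax [ 0.5994 -0.1016  0.0749] tilt 60.1 yaw 2.79 q [-0.68  0.81  1.48  0.71  1.67  0.6 ] t 18.0
```

View pics/s6.png

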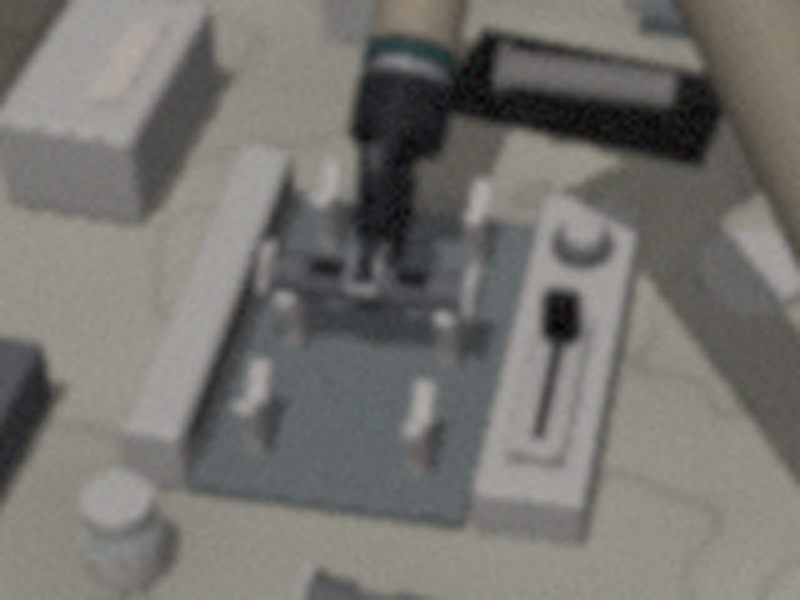

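drive_tool(targets=[0, 0, 0, 0, 0, 0, 0.65, 0, 0, 0, 0, 0, 0, 0.65, 0, 0, 0, 0, 0, -20, 0.65, 0, 0, 0, 0, 0, -50, 0.65, -10, 0, 0, 0, 0, -60, 0.65, -10, 0, 0, 0, 0, -50, 0.65, -10, 0, 0, 0, 0, -40, 0.65, -10, 0, 0, 0, 0, 0, 0.65, -10, 0, 0, 0, 0, 0, 0.65, -10, 0, 0, 0, 0, 0, 0.65, 0, 0, 0, 0, 0, 0, 0.65, 0, 0, 0, 0, 0, 0, 0.65])

```text
clock: 19.55
position: [0.6072, -0.2644, 0.1947]
ee_rot: [-0.0, 1.0, 0.025, 0.0]
contact_force: [0.6, -1.9, -1.0]
width: 0.0553
```

Run:
```python
from h import *
rep(.016)
im=get_image("side");crop(im,150,100,310,220,5,"pics/s7.png")
T=tool();im=get_image("wrist")
cv2.imwrite("pics/w7.png",cv2.resize(im[:,:,::-1],(768,576),interpolation=cv2.INTER_CUBIC))
y=np.radians(-4.6);print(target([.494,.164,.20],[0,0,-1],[np.sin(y),-np.cos(y),0]))
```

```text
w 0.0553 F [ 0.6 -1.9 -1. ] p [ 0.6072 -0.2644  0.1947] ax [ 0.6072 -0.2645  0.2107] tilt 0.1 yaw 2.85 q [-0.52  0.43  1.36  0.    1.35  1.  ] t 19.55
(array([-0.06,  0.05,  7.37]), array([ -92.1, -434.3,   -5.7]))
```

View pics/w7.png

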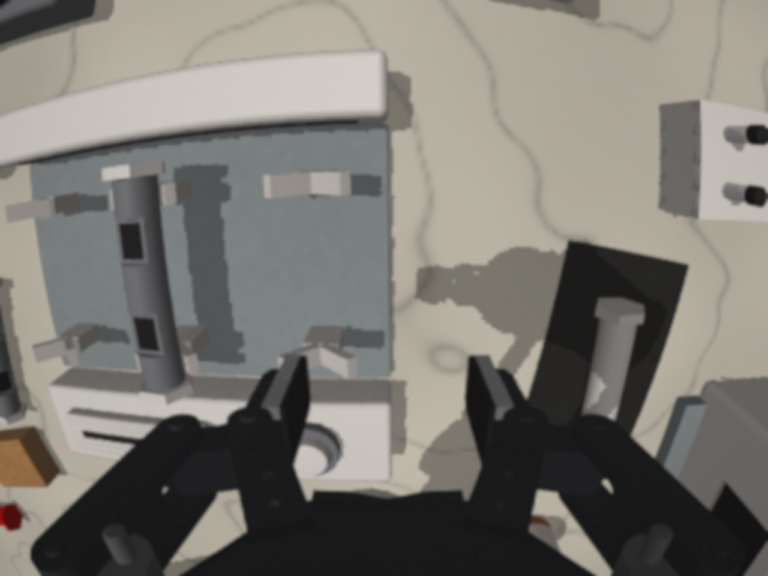

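View pics/s7.png

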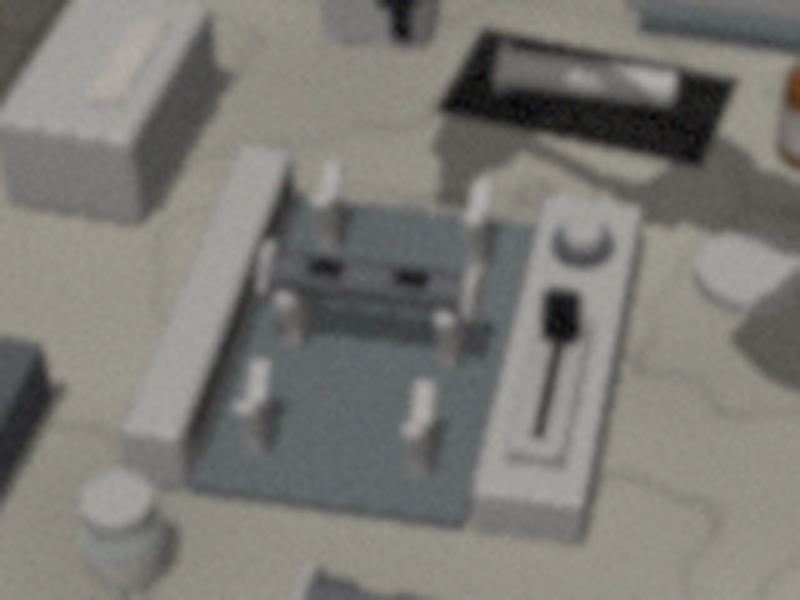

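drive_tool(targets=[0, 0, 0, -11.5, -54.3, -1, 0.7, 0, 0, 0, -11.5, -54.3, -1, 0.7, 0, 0, 0, -11.5, -54.3, -1, 0.7, 0, 0, 0, -11.5, -54.3, -1, 0.7, 0, 0, 0, -11.5, -54.3, -1, 0.7, 0, 0, 0, -11.5, -54.3, -1, 0.7, 0, 0, 0, -11.5, -54.3, -1, 0.7, 0, 0, 0, -11.5, -54.3, -1, 0.7, 0, 0, 7.4, 0, 0, 0, 0.7, 0, 0, 0, 0, 0, 40, 0.7, 0, 0, 0, 0, 0, 0, 0.7, 0, 0, 0, 0, 0, 0, 0.7])

```text
clock: 21.15
position: [0.4944, 0.165, 0.1627]
ee_rot: [-0.0, 0.999, -0.04, 0.0]
contact_force: [0.0, 0.0, -0.0]
width: 0.0599
```

Run:
```python
from h import *
rep(.016)
T=tool();im=get_image("wrist");np.savez("w8.npz",im=im,p=T[0],r=T[1])
cv2.imwrite("pics/w8.png",cv2.resize(im[:,:,::-1],(768,576),interpolation=cv2.INTER_CUBIC))
crop(im,205,90,325,285,4,"pics/w8a.png")
```

```text
w 0.0599 F [ 0.  0. -0.] p [0.4944 0.165  0.1627] ax [0.4944 0.165  0.1787] tilt 0.0 yaw -4.6 q [0.19 0.24 1.73 0.   1.17 1.84] t 21.15
```

View pics/w8.png

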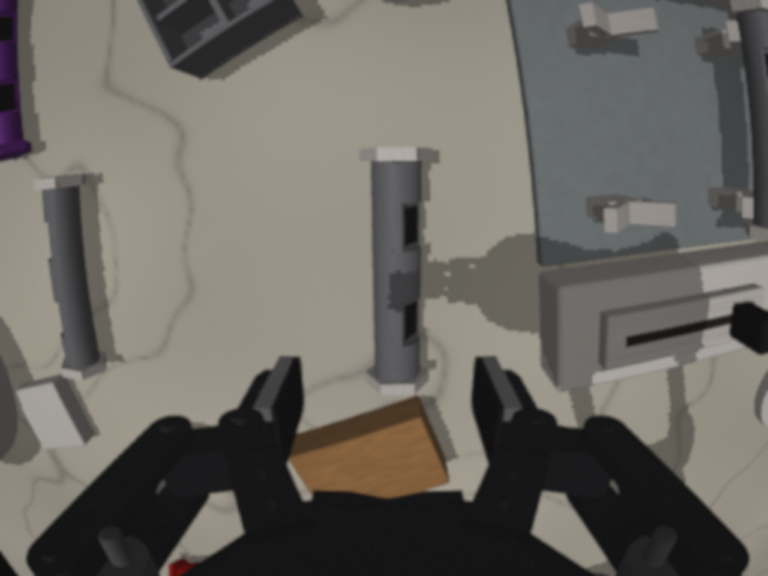

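View pics/w8a.png

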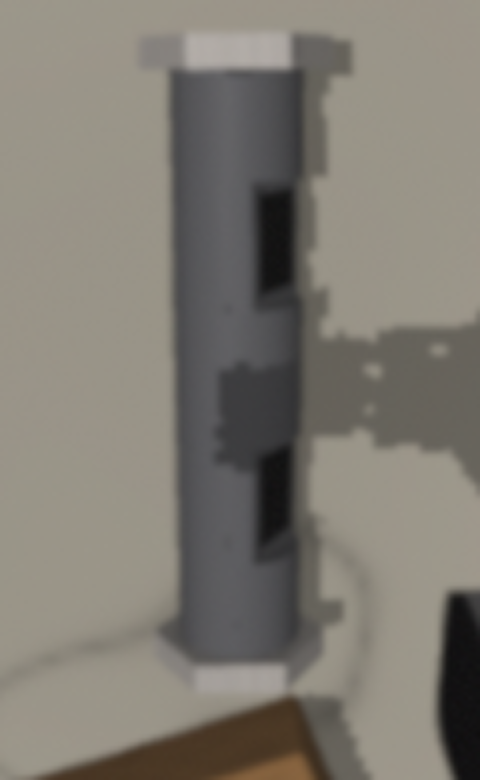

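Run:
```python
from h import *
D=np.load("w8.npz");T=(D["p"],D["r"])
a=lambda u,v:(205+u/4,90+v/4)
p=wplane(*a(239,51),.04,T);q=wplane(*a(241,678),.04,T);d=p-q
m=(p+q)/2;yaw=np.arctan2(d[1],d[0]);print(m.round(4),np.linalg.norm(d).round(4),np.degrees(yaw))
print(tool()[0]);print(target([m[0],m[1],.003],[0,0,-1],[np.sin(yaw),-np.cos(yaw),0]))
```

```text
[0.4952 0.1597 0.04  ] 0.1529 -4.086926585503794
[0.49464644 0.16511182 0.16326172]
(array([-0.03, -0.08, -0.5 ]), array([  0.7,   5.4, 160.3]))
```

drive_tool(targets=[0, 0, -0.5, 0.7, 5.4, 50, 0.7, 0, 0, 0, 0, 0, 50, 0.7, 0, 0, 0, 0, 0, 40, 0.7, 0, 0, 0, 0, 0, 17, 0.7, 0, 0, 0, 0, 0, 3, 0.7, 0, 0, 0, 0, 0, 0, 0.7, 0, 0, 0, 0, 0, 0, 0, 0, 0, 0, 0, 0, 0, 0, 0, 0, 0, 0, 0, 0, 0, 0, 0, 0, 0, 0, 0, 0], grip_force=25)

```text
clock: 22.45
position: [0.4944, 0.1603, 0.0036]
ee_rot: [-0.0, 0.999, -0.035, 0.001]
contact_force: [0.2, -0.4, 5.9]
width: 0.031
```

Run:
```python
from h import *
rep(.016)
```

```text
w 0.031 F [ 0.2 -0.4  5.9] p [0.4944 0.1603 0.0036] ax [0.4944 0.1603 0.0196] tilt 0.0 yaw -3.99 q [ 0.18  0.43  1.93 -0.    0.78  1.82] t 22.45
```

drive_tool(targets=[0, 0, 0, 0, 0, -15, 0, 0, 0, 0, 0, 0, -45, 0, 0, 0, 0, 0, 0, -60, 0, 0, 0, 0, 0, 0, -60, 0, 0, 0, 0, 0, 0, -20, 0, 0, 0, 0, 0, 0, 0, 0, 0, 0, 0, 0, 0, 0])

```text
schema error: expected a multiple of 7 numbers
```

```bash
sed -i 's/"width"\].round(4)/"width"]/' h.py
python3 - <<'E'
from h import *
rep(.0165)
print(target(*pose([.5924,.0130,.215],0,.0165)))
E
```

```text
w 0.031 F [ 0.2 -0.4  5.9] p [0.4944 0.1603 0.0036] ax [0.4944 0.1603 0.0201] tilt 0.0 yaw -3.99 q [ 0.18  0.43  1.93 -0.    0.78  1.82] t 22.45
(array([-0.01, -0.14, -7.13]), array([ 108.5,  140. , -194.7]))
```

drive_tool(targets=[0, 0, 0, 0, 0, -15, 0, 0, 0, 0, 0, 0, -45, 0, 0, 0, 0, 0, 0, -60, 0, 0, 0, 0, 0, 0, -60, 0, 0, 0, 0, 0, 0, -15, 0, 0, 0, 0, 36.2, 46.7, 0, 0, 0, 0, 0, 36.2, 46.7, 0, 0, 0, 0, 0, 36.2, 46.7, 0, 0, 0, 0, -7.1, 0, 0, 0, 0, 0, 0, 0, 0, 0, 0, 0, 0, 0, 0, 0, 0, 0, 0])

```text
clock: 23.82
position: [0.5911, 0.0135, 0.1968]
ee_rot: [-0.0, 1.0, 0.027, -0.001]
contact_force: [-0.8, 0.1, -1.0]
width: 0.0311
```

drive_tool(targets=[-10, 0, 0, 0, 2.85, -0.2, 0, -10, 0, 0, 0, 2.85, -0.2, 0, -10, 0, 0, 0, 2.85, -0.2, 0, -10, 0, 0, 0, 2.85, -0.2, 0, -10, 0, 0, 0, 2.85, -0.2, 0, -10, 0, 0, 0, 2.85, -0.2, 0, 0, 0, 0, 0, 0, 0, 0, 0, 0, 0, 0, 0, 0, 0, 0, 0, 0, 0, 0, 0, 0])

```text
clock: 24.95
position: [0.5931, -0.0021, 0.2069]
ee_rot: [0.499, 0.866, 0.022, 0.015]
contact_force: [1.2, -0.2, -0.6]
width: 0.0309
```

Run:
```python
from h import *
rep(.0165)
print(target(*pose([.5924,.0130,.080],-60,.0165)))
im=get_image("top");crop(im,230,80,380,200,5,"pics/t9.png")
im=get_image("side");crop(im,130,90,310,220,4.4,"pics/s9.png")
```

```text
w 0.0309 F [ 1.2 -0.2 -0.6] p [ 0.5931 -0.0021  0.2069] ax [0.5923 0.0122 0.2152] tilt -59.8 yaw 3.01 q [ 0.39  0.56  1.59 -0.96  1.53  2.24] t 24.95
(array([-0.14,  0.01, -0.24]), array([  -0.4, -117.3,   67.2]))
```

View pics/t9.png

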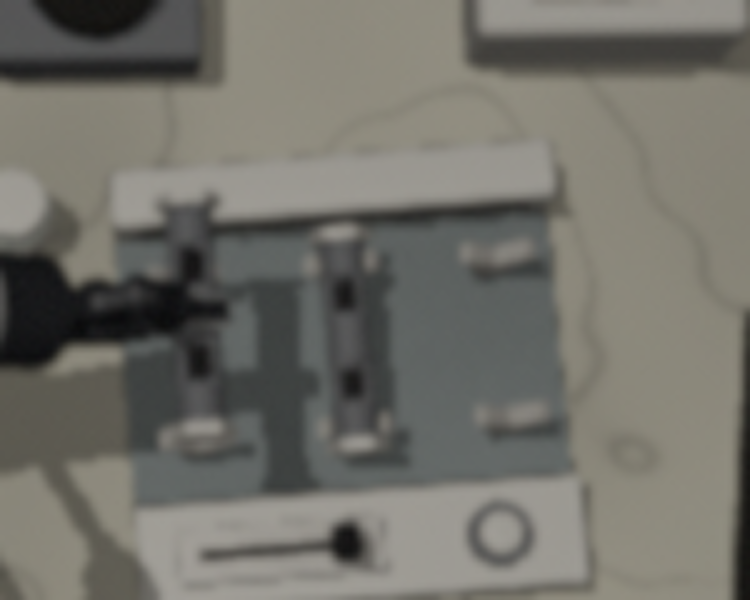

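View pics/s9.png

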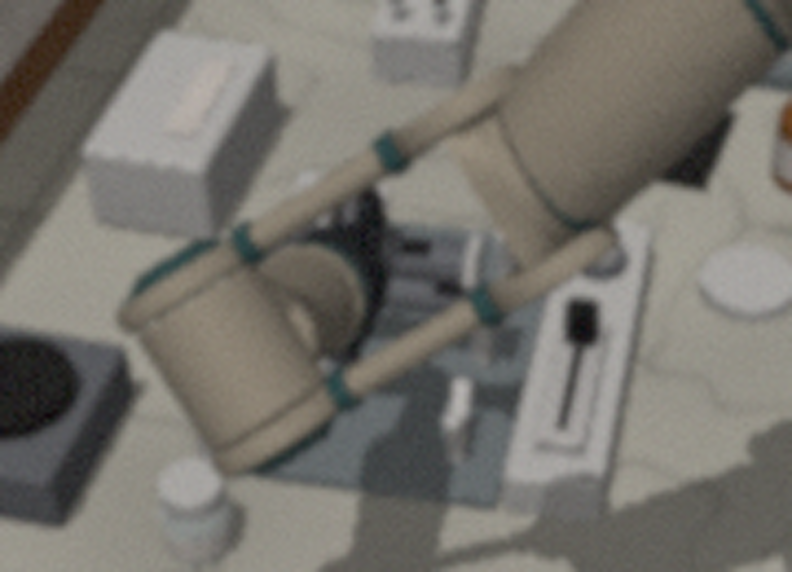

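Run:
```python
from h import *
im=get_image("top");crop(im,120,50,320,200,4,"pics/t10.png")
print(plane("top",233,122,.07))
p,r=tool()
for d in (.1,.15,.2,.25,.3): print(d,(p-d*r[:,2]).round(3),proj("top",p-d*r[:,2]).round(0),proj("side",p-d*r[:,2]).round(0))
```

```text
[0.69757304 0.13861733 0.07      ]
0.1 [0.588 0.084 0.257] [247. 142.] [209. 152.]
0.15 [0.586 0.127 0.282] [233. 141.] [204. 155.]
0.2 [0.584 0.171 0.307] [219. 141.] [200. 158.]
0.25 [0.581 0.214 0.332] [204. 140.] [195. 162.]
0.3 [0.579 0.257 0.357] [188. 140.] [190. 166.]
```

View pics/t10.png

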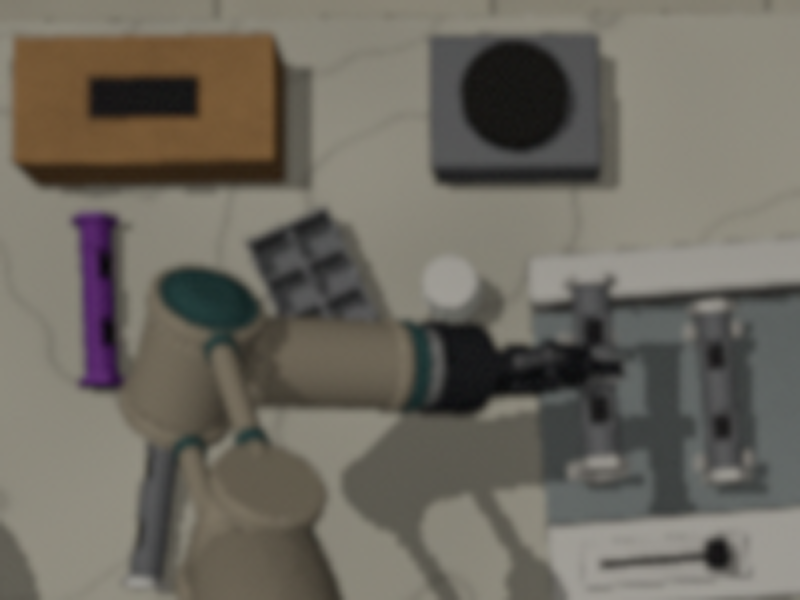

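drive_tool(targets=[0, 0, 0, 0, -36, 21, 0, 0, 0, 0, 0, -36, 21, 0, 0, 0, 0, 0, -32, 18, 0, 0, 0, 0, 0, -13.3, 7.2, 0, 0, 0, 0, 0, 0, 0, 0, 0, 0, 0, 0, 0, 0, 0])

```text
clock: 25.85
position: [0.5936, -0.001, 0.0717]
ee_rot: [0.5, 0.866, 0.023, 0.015]
contact_force: [0.4, 0.5, -0.7]
width: 0.0312
```

Run:
```python
from h import *
rep(.0165)
print(target(*pose([.5924,.0130,.075],-60,.0165)))
```

```text
w 0.0312 F [ 0.4  0.5 -0.7] p [ 0.5936 -0.001   0.0717] ax [0.5928 0.0133 0.0799] tilt -60.0 yaw 3.1 q [ 0.39  0.72  1.69 -0.98  1.39  2.45] t 25.85
(array([ 0.01, -0.04, -0.15]), array([-0.5, -4.1,  2.7]))
```

drive_tool(targets=[0, 0, 0, 0, -2, 1.3, 0, 0, 0, 0, 0, -1.6, 1, 0, 0, 0, 0, 0, 0, 0, 0, 0, 0, 0, 0, 0, 0, 0])

```text
clock: 26.35
position: [0.5932, -0.0013, 0.0669]
ee_rot: [0.5, 0.865, 0.023, 0.014]
contact_force: [0.5, 0.9, 4.3]
width: 0.0314
```

Run:
```python
from h import *
rep(.0165)
im=get_image("top");crop(im,230,80,380,200,5,"pics/t11.png")
```

```text
w 0.0314 F [0.5 0.9 4.3] p [ 0.5932 -0.0013  0.0669] ax [0.5924 0.0129 0.0752] tilt -60.1 yaw 3.12 q [ 0.39  0.73  1.69 -0.98  1.38  2.46] t 26.35
```

View pics/t11.png

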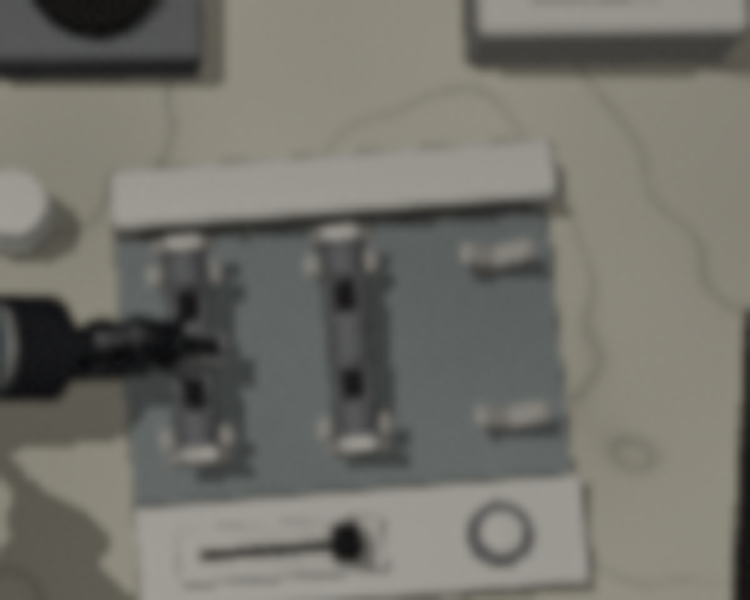

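drive_tool(targets=[0, 0, 0, 0, 0, 0, 0.65, 0, 0, 0, 0, 0, 0, 0.65, 0, 0, 0, 0, 0, -20, 0.65, 0, 0, 0, 0, 0, -50, 0.65, 0, 0, 0, 0, 0, -50, 0.65, 10, 0, 0, 0, 0, -20, 0.65, 10, 0, 0, 0, 0, -20, 0.65, 10, 0, 0, 0, 0, 0, 0.65, 10, 0, 0, 0, 0, 0, 0.65, 10, 0, 0, 0, 0, 0, 0.65, 10, 0, 0, 0, 0, 0, 0.65, 0, 0, 0, 0, 0, 0, 0.65])

```text
clock: 27.9
position: [0.5859, 0.1329, 0.1501]
ee_rot: [0.0, 1.0, 0.025, 0.001]
contact_force: [-0.6, -0.4, 0.1]
width: 0.0558
```

Run:
```python
from h import *
rep(.016)
im=get_image("top");crop(im,120,80,370,230,3.2,"pics/t12.png")
y=np.radians(-7.1);print(target([.51,.418,.17],[0,0,-1],[np.sin(y),-np.cos(y),0]))
```

```text
w 0.0558 F [-0.6 -0.4  0.1] p [0.5859 0.1329 0.1501] ax [0.5859 0.1329 0.1661] tilt -0.0 yaw 2.84 q [ 0.11  0.37  1.58 -0.    1.2   1.63] t 27.9
(array([ 0.07, -0.03, 10.07]), array([ -60.7, -287.2,  -20.9]))
```

View pics/t12.png

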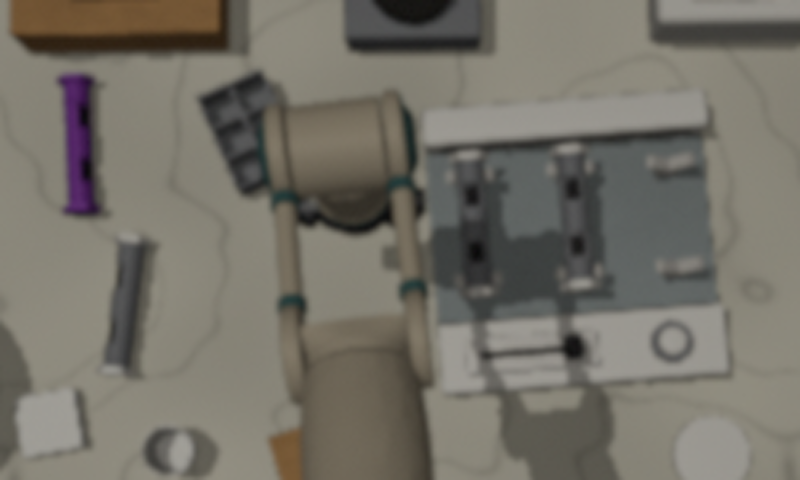

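drive_tool(targets=[0, 0, 0, -12, -57.4, -4, 0.7, 0, 0, 0, -12, -57.4, -4, 0.7, 0, 0, 0, -12, -57.4, -4, 0.7, 0, 0, 0, -12, -57.4, -4, 0.7, 0, 0, 0, -12, -57.4, -4, 0.7, 0, 0, 10, 0, 0, 0, 0.7, 0, 0, 0, 0, 0, 0, 0.7, 0, 0, 0, 0, 0, 0, 0.7])

```text
clock: 28.95
position: [0.5091, 0.4191, 0.1682]
ee_rot: [0.001, 0.998, -0.058, -0.0]
contact_force: [0.2, -0.1, 0.3]
width: 0.0594
```

Run:
```python
from h import *
rep(.016)
T=tool();im=get_image("wrist");np.savez("w13.npz",im=im,p=T[0],r=T[1])
crop(im,190,80,330,285,3.8,"pics/w13a.png")
```

```text
w 0.0594 F [ 0.2 -0.1  0.3] p [0.5091 0.4191 0.1682] ax [0.5092 0.4191 0.1842] tilt -0.1 yaw -6.68 q [ 0.58  0.44  1.41 -0.    1.29  2.27] t 28.95
```

View pics/w13a.png

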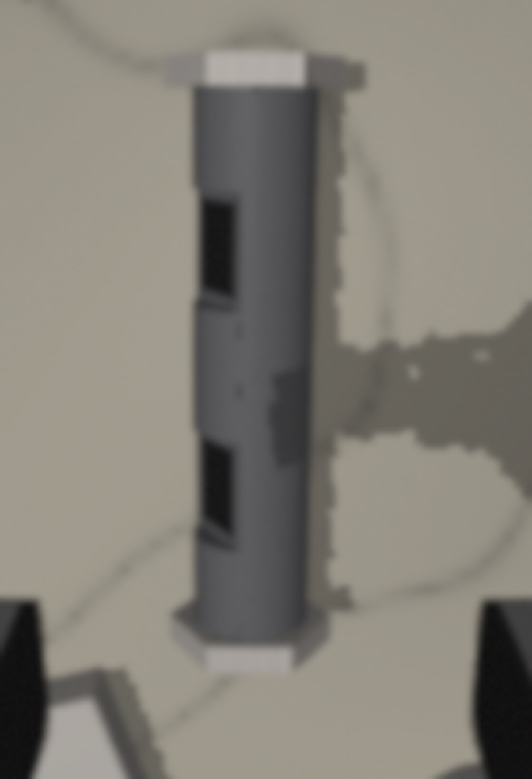

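A lies with its flat 60° to the left (windows at crop px (218,247) and (217,487)); flange tops at (256,68) and (251,658).

Run:
```python
from h import *
D=np.load("w13.npz");T=(D["p"],D["r"])
a=lambda u,v:(190+u/3.8,80+v/3.8)
p=wplane(*a(256,68),.04,T);q=wplane(*a(251,658),.04,T);d=p-q
m=(p+q)/2;yaw=np.arctan2(d[1],d[0]);print(m.round(4),np.linalg.norm(d).round(4),np.degrees(yaw))
print(tool()[0]);print(target([m[0],m[1],.003],[0,0,-1],[np.sin(yaw),-np.cos(yaw),0]))
```

```text
[0.5149 0.4209 0.04  ] 0.1529 -7.247288203994806
[0.50955302 0.41862957 0.1683489 ]
(array([0.07, 0.01, 0.48]), array([  5.1,  -3.1, 165.3]))
```

drive_tool(targets=[0, 0, 0.5, 5, -2.8, 50, 0.7, 0, 0, 0, 0, 0, 50, 0.7, 0, 0, 0, 0, 0, 40, 0.7, 0, 0, 0, 0, 0, 20, 0.7, 0, 0, 0, 0, 0, 4.5, 0.7, 0, 0, 0, 0, 0, 0, 0.7, 0, 0, 0, 0, 0, 0, 0, 0, 0, 0, 0, 0, 0, 0, 0, 0, 0, 0, 0, 0, 0, 0, 0, 0, 0, 0, 0, 0], grip_force=25)

```text
clock: 30.25
position: [0.5161, 0.421, 0.0057]
ee_rot: [-0.001, 0.998, -0.064, 0.001]
contact_force: [-0.9, -0.5, 6.4]
width: 0.031
```

Run:
```python
from h import *
rep(.016)
c=[.5987+.115*np.sin(.0548),-.1018-.115*np.cos(.0548)];print(c)
print(target(*pose([*c,.215],0,.016)))
```

```text
w 0.031 F [-0.9 -0.5  6.4] p [0.5161 0.421  0.0057] ax [0.5161 0.421  0.0217] tilt 0.1 yaw -7.39 q [ 0.58  0.59  1.59 -0.    0.96  2.28] t 30.25
[np.float64(0.6049988462805612), np.float64(-0.21662736840811891)]
(array([ -0.06,  -0.13, -10.53]), array([ 170.6,  620.7, -193.8]))
```

drive_tool(targets=[0, 0, 0, 0, 0, -15, 0, 0, 0, 0, 0, 0, -45, 0, 0, 0, 0, 0, 0, -60, 0, 0, 0, 0, 0, 0, -60, 0, 0, 0, 0, 0, 0, -14, 0, 0, 0, 0, 15.5, 56.4, 0, 0, 0, 0, 0, 15.5, 56.4, 0, 0, 0, 0, 0, 15.5, 56.4, 0, 0, 0, 0, 0, 15.5, 56.4, 0, 0, 0, 0, 0, 15.5, 56.4, 0, 0])

```text
clock: 31.5
position: [0.5547, 0.1292, 0.197]
ee_rot: [0.0, 0.998, -0.064, -0.001]
contact_force: [1.2, 0.5, -3.0]
width: 0.0308
```

drive_tool(targets=[0, 0, 0, 15.5, 56.4, 0, 0, 0, 0, 0, 15.5, 56.4, 0, 0, 0, 0, 0, 15.5, 56.4, 0, 0, 0, 0, 0, 15.5, 56.4, 0, 0, 0, 0, 0, 15.5, 56.4, 0, 0, 0, 0, 0, 15.5, 56.4, 0, 0, 0, 0, -10.5, 0, 0, 0, 0, 0, 0, 0, 0, 0, 0, 0, 0, 0, 0, 0, 0, 0, 0])

```text
clock: 32.62
position: [0.6039, -0.2155, 0.1974]
ee_rot: [-0.001, 1.0, 0.026, -0.001]
contact_force: [0.5, 0.1, -2.2]
width: 0.0313
```

Run:
```python
from h import *
rep(.0145)
print(target(*pose([.605,-.2166,.215],0,.0145)))
```

```text
w 0.0313 F [ 0.5  0.1 -2.2] p [ 0.6039 -0.2155  0.1974] ax [ 0.6039 -0.2156  0.2119] tilt 0.1 yaw 3.0 q [-0.45  0.4   1.41  0.    1.34  1.07] t 32.625
(array([-0.06,  0.09, -0.14]), array([ 1.1,  1.1, -3.1]))
```

drive_tool(targets=[10, 0, 0, 1, -2.5, -0.2, 0, 10, 0, 0, 0, -2.5, -0.2, 0, 10, 0, 0, 0, -2.5, -0.2, 0, 10, 0, 0, 0, -2.5, -0.2, 0, 10, 0, 0, 0, -2.5, -0.2, 0, 10, 0, 0, 0, -2.5, -0.2, 0, 0, 0, 0, 0, 0, 0, 0, 0, 0, 0, 0, 0, 0, 0, 0, 0, 0, 0, 0, 0, 0])

```text
clock: 33.75
position: [0.6052, -0.2028, 0.2074]
ee_rot: [-0.498, 0.867, 0.025, -0.013]
contact_force: [-0.0, -0.7, -1.6]
width: 0.0312
```

Run:
```python
from h import *
rep(.0145)
print(target(*pose([.605,-.2166,.080],60,.0145)))
im=get_image("top");crop(im,230,80,430,230,4,"pics/t14.png")
```

```text
w 0.0312 F [-0.  -0.7 -1.6] p [ 0.6052 -0.2028  0.2074] ax [ 0.6059 -0.2153  0.2147] tilt 59.7 yaw 3.19 q [-0.78  0.76  1.17  0.7   2.01  0.77] t 33.75
(array([ 0.25, -0.03,  0.15]), array([ -1.3, 116.9,  66.8]))
```

View pics/t14.png

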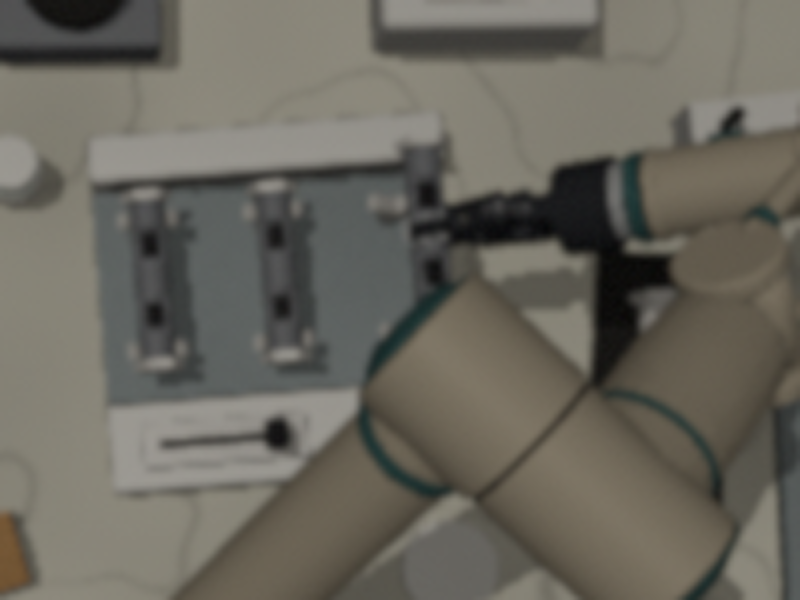

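Run:
```python
from h import *
for u,v in [(403,131),(463,127),(402,108)]:print(plane("top",u,v,.06).round(3))
p,r=tool()
for d in (.2,.3,.36):
    q=p-d*r[:,2];print(q.round(3),proj("top",q).round(),proj("side",q).round())
im=get_image("side");cv2.imwrite("pics/s14.png",cv2.resize(im[:,:,::-1],None,fx=1.5,fy=1.5))
```

```text
[ 0.656 -0.485  0.06 ]
[ 0.668 -0.706  0.06 ]
[ 0.743 -0.485  0.06 ]
[ 0.615 -0.375  0.308] [393. 128.] [237.  63.]
[ 0.619 -0.462  0.358] [426. 123.] [242.  39.]
[ 0.622 -0.513  0.389] [447. 119.] [244.  26.]
```

View pics/s14.png

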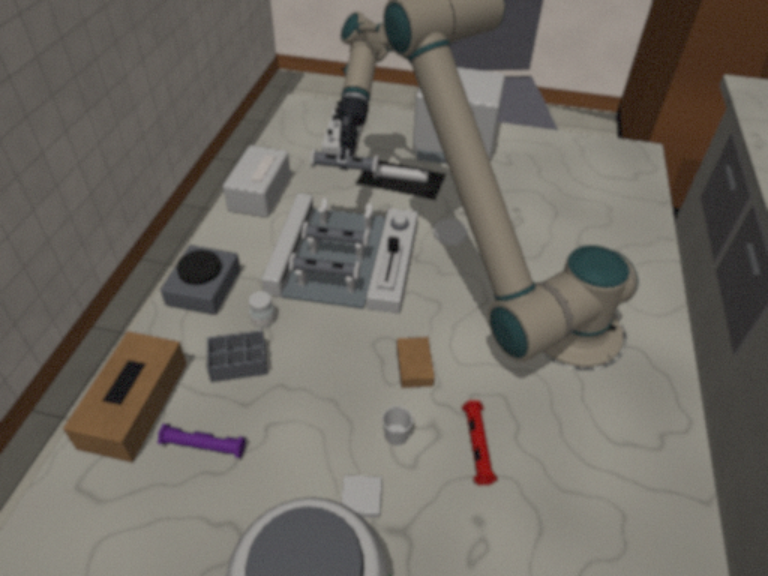

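drive_tool(targets=[0, 0, 0, -1, 36, 21, 0, 0, 0, 0, 0, 36, 21, 0, 0, 0, 0, 0, 32, 18, 0, 0, 0, 0, 0, 13, 6.8, 0, 0, 0, 0, 0, 0, 0, 0, 0, 0, 0, 0, 0, 0, 0])

```text
clock: 34.6
position: [0.6045, -0.2049, 0.0724]
ee_rot: [-0.499, 0.866, 0.024, -0.013]
contact_force: [1.6, -0.9, -1.8]
width: 0.031
```

Run:
```python
from h import *
rep(.0145)
print(target(*pose([.605,-.2166,.075],60,.0145)))
```

```text
w 0.031 F [ 1.6 -0.9 -1.8] p [ 0.6045 -0.2049  0.0724] ax [ 0.6052 -0.2175  0.0796] tilt 59.9 yaw 3.11 q [-0.78  0.88  1.26  0.65  1.84  0.62] t 34.6
(array([ 0.09, -0.09,  0.11]), array([-0.1,  3.6,  3.1]))
```

drive_tool(targets=[0, 0, 0, 0, 1.7, 1.5, 0, 0, 0, 0, 0, 1.5, 1.2, 0, 0, 0, 0, 0, 0, 0, 0, 0, 0, 0, 0, 0, 0, 0])

```text
clock: 35.1
position: [0.6041, -0.2042, 0.0679]
ee_rot: [-0.5, 0.866, 0.024, -0.013]
contact_force: [0.3, -3.5, 5.1]
width: 0.031
```

Run:
```python
from h import *
rep(.0145)
im=get_image("side");crop(im,150,100,310,220,5,"pics/s15.png")
```

```text
w 0.031 F [ 0.3 -3.5  5.1] p [ 0.6041 -0.2042  0.0679] ax [ 0.6048 -0.2167  0.0751] tilt 60.0 yaw 3.08 q [-0.78  0.89  1.27  0.65  1.83  0.61] t 35.1
```

View pics/s15.png

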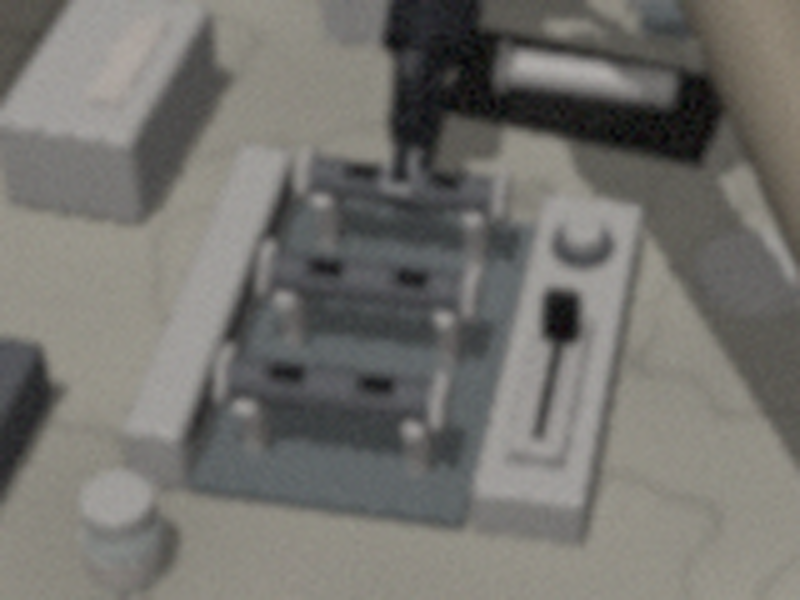

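Seated with windows up. Release, back off, untilt, then inspect.

drive_tool(targets=[0, 0, 0, 0, 0, 0, 0.65, 0, 0, 0, 0, 0, 0, 0.65, 0, 0, 0, 0, 0, -20, 0.65, 0, 0, 0, 0, 0, -50, 0.65, 0, 0, 0, 0, 0, -50, 0.65, -10, 0, 0, 0, 0, -40, 0.65, -10, 0, 0, 0, 0, -40, 0.65, -10, 0, 0, 0, 0, -20, 0.65, -10, 0, 0, 0, 0, 0, 0.65, -10, 0, 0, 0, 0, 0, 0.65, -10, 0, 0, 0, 0, 0, 0.65, 0, 0, 0, 0, 0, 0, 0.65])

```text
clock: 36.65
position: [0.6136, -0.3815, 0.1887]
ee_rot: [-0.001, 1.0, 0.029, -0.0]
contact_force: [-0.4, 0.5, 0.5]
width: 0.0558
```

Run:
```python
from h import *
rep(.0145)
print(target([.5,-.1,.28],[0,0,-1],[.0548,-1,0]))
```

```text
w 0.0558 F [-0.4  0.5  0.5] p [ 0.6136 -0.3815  0.1887] ax [ 0.6136 -0.3815  0.2032] tilt 0.1 yaw 3.36 q [-0.65  0.52  1.21  0.    1.41  0.86] t 36.65
(array([-0.08,  0.01,  0.22]), array([ -96.9, -287.8,  -90.9]))
```

drive_tool(targets=[0, 0, 0, -16, -48, -15, 0, 0, 0, 0, -16, -48, -15, 0, 0, 0, 0, -16, -48, -15, 0, 0, 0, 0, -16, -48, -15, 0, 0, 0, 0, -16, -48, -15, 0, 0, 0, 0, -16, -48, -15, 0, 0, 0, 0, 0, 0, 0, 0, 0, 0, 0, 0, 0, 0, 0])

```text
clock: 37.65
position: [0.503, -0.1045, 0.2772]
ee_rot: [-0.0, 1.0, 0.027, -0.0]
contact_force: [-0.1, 0.5, 0.0]
width: -0.0001
```

Run:
```python
from h import *
rep(0)
T=tool();im=get_image("wrist");np.savez("w16.npz",im=im,p=T[0],r=T[1])
crop(im,110,10,400,150,2.7,"pics/w16a.png")
crop(im,130,140,400,260,2.9,"pics/w16b.png")
cv2.imwrite("pics/w16.png",cv2.resize(im[:,:,::-1],(768,576),interpolation=cv2.INTER_CUBIC))
im=get_image("top");crop(im,110,80,430,280,2.5,"pics/t16.png")
```

```text
w -0.0001 F [-0.1  0.5  0. ] p [ 0.503  -0.1045  0.2772] ax [ 0.503  -0.1045  0.2772] tilt 0.0 yaw 3.05 q [-0.34  0.16  1.55 -0.    1.44  1.18] t 37.65
```

View pics/w16a.png

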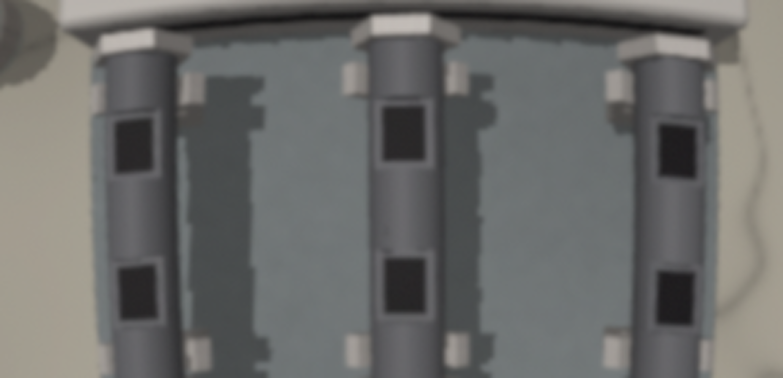

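View pics/w16b.png

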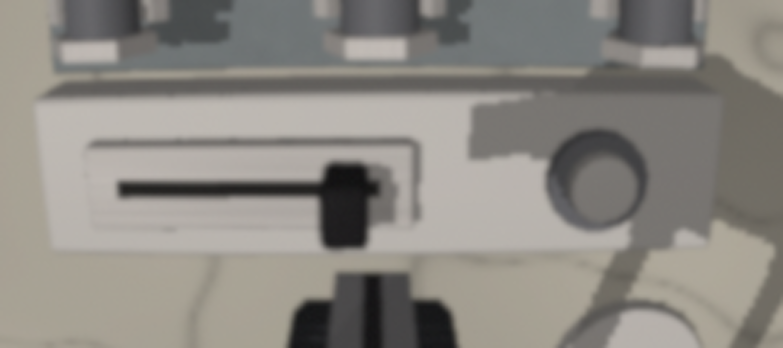

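View pics/t16.png

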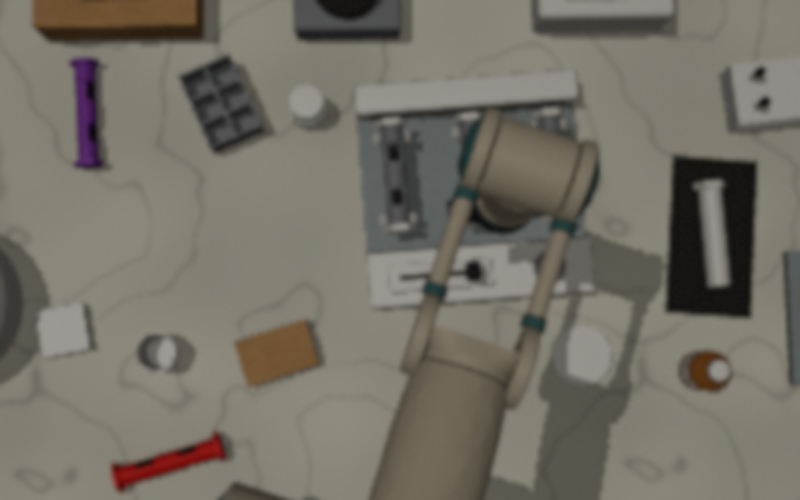

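Run:
```python
from h import *
D=np.load("w16.npz");T=(D["p"],D["r"])
b=lambda u,v:(130+u/2.9,140+v/2.9)
x0=np.array([.5989,-.1018]);yw=.0548
def st(w):
    d=w[:2]-x0;c,s=np.cos(yw),np.sin(yw);return np.array([c*d[0]+s*d[1],-s*d[0]+c*d[1]]).round(4)
for n,q,z in [("gripL top near",b(321,240),.099),("gripR",b(368,240),.099),("near",b(345,247),.099),("far bottom",b(345,165),.059),("slotL",b(118,188),.059),("slotR",b(380,188),.059),("trackL",b(88,145),.059),("trackR",b(418,145),.059),("btn .065",b(603,187),.065),("btn.075",b(603,187),.075),("conL",b(50,250),.045),("conR",b(705,245),.045),("conFL",b(36,98),.045),("conFR",b(722,95),.045)]:
    w=wplane(*q,z,T);print(n,w.round(4),st(w))
```

```text
gripL top near [ 0.4443 -0.086   0.099 ] [-0.1535  0.0242]
gripR [ 0.4453 -0.1049  0.099 ] [-0.1535  0.0054]
near [ 0.4418 -0.0958  0.099 ] [-0.1566  0.0146]
far bottom [ 0.4636 -0.0937  0.059 ] [-0.1347  0.0155]
slotL [0.447  0.0092 0.059 ] [-0.1456  0.1192]
slotR [ 0.4538 -0.1095  0.059 ] [-0.1453  0.0002]
trackL [0.4667 0.0228 0.059 ] [-0.1252  0.1317]
trackR [ 0.4744 -0.1249  0.059 ] [-0.1256 -0.0163]
btn .065 [ 0.4612 -0.2084  0.065 ] [-0.1433 -0.0989]
btn.075 [ 0.4645 -0.2053  0.075 ] [-0.1398 -0.096 ]
conL [0.4071 0.051  0.045 ] [-0.1832  0.163 ]
conR [ 0.4268 -0.2726  0.045 ] [-0.1812 -0.1611]
conFL [0.4841 0.053  0.045 ] [-0.1062  0.1609]
conFR [ 0.5027 -0.268   0.045 ] [-0.1052 -0.1607]
```

```bash
cat >> h.py <<'E'
def S(x,y,z,x0=(.5989,-.1018),yw=.0548):
    c,s=np.cos(yw),np.sin(yw);return np.array([x0[0]+c*x-s*y,x0[1]+s*x+c*y,z])
def St(p,x0=(.5989,-.1018),yw=.0548):
    d=p[:2]-np.array(x0);c,s=np.cos(yw),np.sin(yw);return np.array([c*d[0]+s*d[1],-s*d[0]+c*d[1],p[2]]).round(4)
E
python3 - <<'E'
from h import *
print(target(S(-.145,-.028,.13),[0,0,-1],[np.sin(.0548),-np.cos(.0548),0]),St(tool()[0]))
E
```

```text
(array([-0.03,  0.09, -0.14]), array([-48.6,  30.5, 146.7])) [-0.0961  0.0023  0.2766]
```

drive_tool(targets=[0, 0, 0, -48.6, 30.5, 0, 0, 0, 0, 0, 0, 0, 55, 0, 0, 0, 0, 0, 0, 55, 0, 0, 0, 0, 0, 0, 55, 0, 0, 0, 0, 0, 0, 30, 0, 0, 0, 0, 0, 0, 9, 0, 0, 0, 0, 0, 0, 0, 0, 0, 0, 0, 0, 0, 0, 0])

```text
clock: 38.75
position: [0.4566, -0.1372, 0.0747]
ee_rot: [0.001, 1.0, 0.027, 0.001]
contact_force: [-0.3, 0.0, 0.4]
width: 0.0001
```

Run:
```python
from h import *
rep(0);print(St(tool()[0]))
im=get_image("side");crop(im,170,110,310,220,5,"pics/s17.png")
```

```text
w 0.0001 F [-0.3  0.   0.4] p [ 0.4566 -0.1372  0.0747] ax [ 0.4566 -0.1372  0.0747] tilt -0.1 yaw 3.07 q [-0.44  0.28  1.94 -0.    0.92  1.08] t 38.75
[-0.144  -0.0276  0.0747]
```

View pics/s17.png

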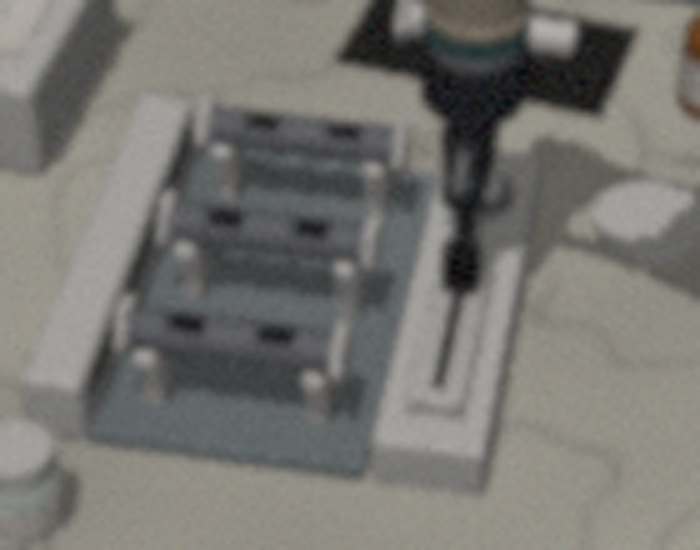

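drive_tool(targets=[0, 0, 0, 0, -10, 0, 0, 0, 0, 0, 0, -18, 0, 0, 0, 0, 0, 0, -20, 0, 0, 0, 0, 0, 0, -20, 0, 0, 0, 0, 0, 0, -20, 0, 0, 0, 0, 0, 0, -15, 0, 0, 0, 0, 0, 0, -6, 0, 0, 0, 0, 0, 0, 0, 0, 0, 0, 0, 0, 0, 0, 0, 0])

```text
clock: 39.92
position: [0.4491, -0.0276, 0.0733]
ee_rot: [-0.0, 1.0, 0.027, -0.0]
contact_force: [-0.6, 0.8, -0.2]
width: -0.0003
```

Run:
```python
from h import *
rep(0);print(St(tool()[0]))
im=get_image("side");crop(im,170,110,310,220,5,"pics/s18.png")
```

```text
w -0.0003 F [-0.6  0.8 -0.2] p [ 0.4491 -0.0276  0.0733] ax [ 0.4491 -0.0276  0.0733] tilt 0.0 yaw 3.08 q [-0.22  0.25  2.    0.    0.9   1.3 ] t 39.925
[-0.1455  0.0823  0.0733]
```

View pics/s18.png

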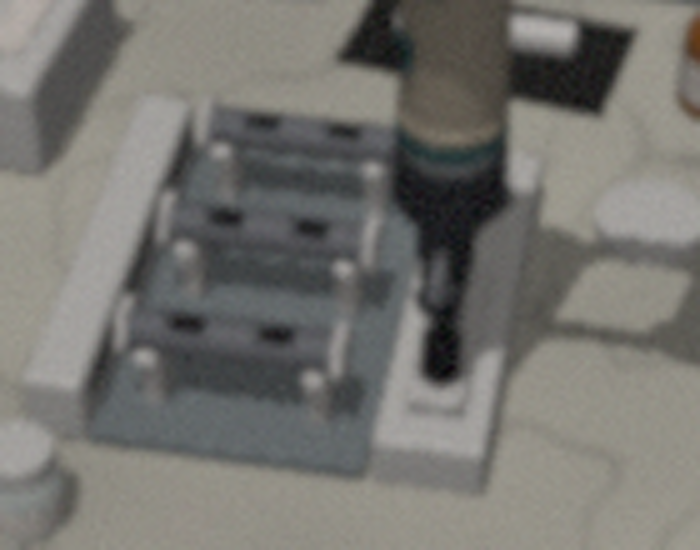

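drive_tool(targets=[0, 0, 0, 0, -3, 0, 0, 0, 0, 0, 0, -3, 0, 0, 0, 0, 0, 0, 0, 0, 0, 0, 0, 0, 0, 0, 0, 0])

```text
clock: 40.48
position: [0.4493, -0.0241, 0.0735]
ee_rot: [0.002, 1.0, 0.028, -0.0]
contact_force: [-0.8, -9.4, -1.4]
width: 0.0002
```

Run:
```python
from h import *
rep(0);print(St(tool()[0]))
```

```text
w 0.0002 F [-0.8 -9.4 -1.4] p [ 0.4493 -0.0241  0.0735] ax [ 0.4493 -0.0241  0.0735] tilt -0.3 yaw 3.22 q [-0.2   0.25  2.   -0.01  0.9   1.31] t 40.475
[-0.1452  0.0858  0.0735]
```

drive_tool(targets=[0, 0, 0, 0, 10, 0, 0, 0, 0, 0, 0, 0, -50, 0, 0, 0, 0, 0, 45, 0, 0, 0, 0, 0, 0, 50, 0, 0, 0, 0, 0, 0, 50, 0, 0, 0, 0, 0, 2, 26, 0, 0, 0, 0, 0, 0, 0, 0, 0, 0, 0, 0, 0, 0, 0, 0])

```text
clock: 41.48
position: [0.4603, -0.2013, 0.1232]
ee_rot: [-0.001, 1.0, 0.027, -0.0]
contact_force: [-0.9, 0.2, -0.3]
width: 0.0002
```

Run:
```python
from h import *
rep(0);print(St(tool()[0]))
im=get_image("side");crop(im,170,110,310,220,5,"pics/s19.png")
T=tool();im=get_image("wrist");np.savez("w19.npz",im=im,p=T[0],r=T[1])
cv2.imwrite("pics/w19.png",cv2.resize(im[:,:,::-1],(768,576),interpolation=cv2.INTER_CUBIC))
```

```text
w 0.0002 F [-0.9  0.2 -0.3] p [ 0.4603 -0.2013  0.1232] ax [ 0.4603 -0.2013  0.1232] tilt 0.1 yaw 3.07 q [-0.55  0.26  1.82  0.    1.06  0.97] t 41.475
[-0.1438 -0.0917  0.1232]
```

View pics/s19.png

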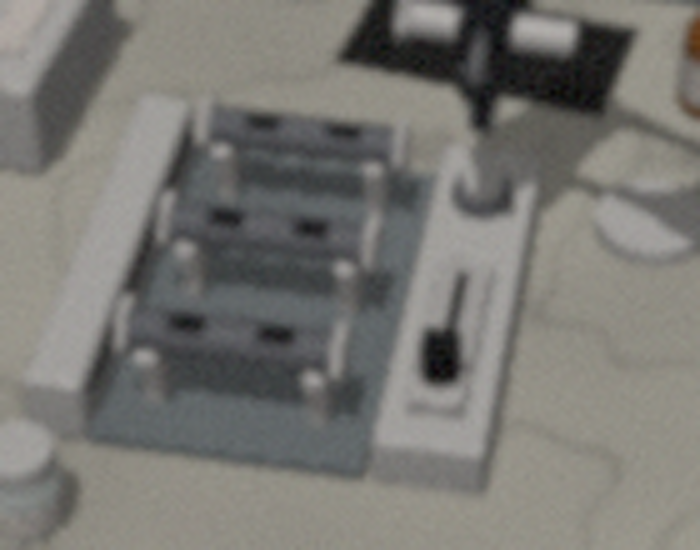

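View pics/w19.png

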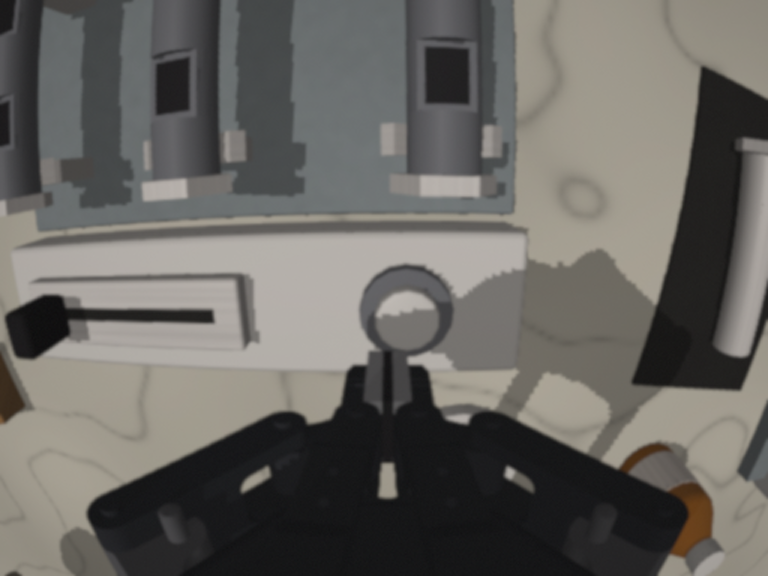

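Run:
```python
from h import *
D=np.load("w19.npz");T=(D["p"],D["r"])
for z in (.065,.07,.075):
    w=wplane(407/1.5,324/1.5,z,T);print(z,St(w))
for z in (.055,.06,.065):
    w=wplane(406/1.5,310/1.5,z,T);print("collar",z,St(w), np.linalg.norm(wplane(361/1.5,310/1.5,z,T)-wplane(452/1.5,310/1.5,z,T)))
print(target(S(-.1425,-.097,.085),[0,0,-1],[np.sin(.0548),-np.cos(.0548),0]))
```

```text
0.065 [-0.1463 -0.0996  0.065 ]
0.07 [-0.1443 -0.0994  0.07  ]
0.075 [-0.1424 -0.0992  0.075 ]
collar 0.055 [-0.1427 -0.0995  0.055 ] 0.0455698496829451
collar 0.06 [-0.1409 -0.0993  0.06  ] 0.044482161740217484
collar 0.065 [-0.1391 -0.099   0.065 ] 0.04339447379748983
(array([-0.06,  0.03,  0.01]), array([ 1.2,  5.7, 38.4]))
```

drive_tool(targets=[0, 0, 0, 0, 7.5, 0, 0, 0, 0, 0, 0, 0, 30, 0, 0, 0, 0, 0, 0, 10, 0, 0, 0, 0, 0, 0, 3, 0, 0, 0, 0, 0, 0, 0, 0, 0, 0, 0, 0, 0, 0, 0])

```text
clock: 42.32
position: [0.4618, -0.21, 0.0812]
ee_rot: [0.0, 1.0, 0.027, 0.001]
contact_force: [0.0, 0.1, 0.3]
width: -0.0001
```

Run:
```python
from h import *
rep(0);print(St(tool()[0]))
```

```text
w -0.0001 F [0.  0.1 0.3] p [ 0.4618 -0.21    0.0812] ax [ 0.4618 -0.21    0.0812] tilt -0.1 yaw 3.11 q [-0.56  0.31  1.87 -0.    0.96  0.95] t 42.325
[-0.1428 -0.1005  0.0812]
```

drive_tool(targets=[0, 0, 0, 0, 0, 4, 0, 0, 0, 0, 0, 0, 4, 0, 0, 0, 0, 0, 0, 3, 0, 0, 0, 0, 0, 0, 0, 0, 0, 0, 0, 0, 0, 0, 0])

```text
clock: 42.95
position: [0.4613, -0.2097, 0.0695]
ee_rot: [0.0, 1.0, 0.027, 0.0]
contact_force: [0.2, -0.4, -0.0]
width: 0.0001
```

Run:
```python
from h import *
rep(0)
```

```text
w 0.0001 F [ 0.2 -0.4 -0. ] p [ 0.4613 -0.2097  0.0695] ax [ 0.4613 -0.2097  0.0695] tilt -0.0 yaw 3.1 q [-0.56  0.32  1.89 -0.    0.93  0.95] t 42.95
```

drive_tool(targets=[0, 0, 0, 0, 0, 3, 0, 0, 0, 0, 0, 0, 3, 0, 0, 0, 0, 0, 0, 0, 0, 0, 0, 0, 0, 0, 0, 0])

```text
clock: 43.45
position: [0.4616, -0.2099, 0.0638]
ee_rot: [0.0, 1.0, 0.027, 0.0]
contact_force: [0.5, 0.3, 3.4]
width: -0.0001
```

Run:
```python
from h import *
rep(0)
```

```text
w -0.0001 F [0.5 0.3 3.4] p [ 0.4616 -0.2099  0.0638] ax [ 0.4616 -0.2099  0.0638] tilt -0.0 yaw 3.1 q [-0.56  0.33  1.89 -0.    0.92  0.95] t 43.45
```

drive_tool(targets=[0, 0, 0, 0, 0, 3, 0, 0, 0, 0, 0, 0, 3, 0, 0, 0, 0, 0, 0, 0, 0, 0, 0, 0, 0, 0, 0, 0])

```text
clock: 43.95
position: [0.4617, -0.21, 0.0606]
ee_rot: [0.001, 1.0, 0.027, 0.001]
contact_force: [-5.4, 2.6, 26.7]
width: -0.0002
```

Run:
```python
from h import *
rep(0)
```

```text
w -0.0002 F [-5.4  2.6 26.7] p [ 0.4617 -0.21    0.0606] ax [ 0.4617 -0.21    0.0606] tilt -0.1 yaw 3.11 q [-0.56  0.33  1.9  -0.    0.91  0.95] t 43.95
```

drive_tool(targets=[0, 0, 0, 0, 0, -20, 0, 0, 0, 0, 0, 0, -50, 0, 0, 0, 0, -0.5, -50, 0, 0, 0, 0, 0, -0.5, -50, 0, 0, 0, 0, 0, -0.5, -50, 0, 0, 0, 0, 0, -0.5, -50, 0, 0, 0, 0, 0, 0, -51, 0, 0, 0, 0, 0, 0, 0, 0, 0, 0, 0, 0, 0, 0, 0, 0])

```text
clock: 45.08
position: [0.4455, 0.0406, 0.1271]
ee_rot: [0.0, 1.0, 0.028, -0.0]
contact_force: [0.1, -0.5, 0.2]
width: 0.0002
```

Run:
```python
from h import *
rep(0);print(St(tool()[0]))
im=get_image("side");crop(im,170,110,310,220,5,"pics/s20.png")
```

```text
w 0.0002 F [ 0.1 -0.5  0.2] p [0.4455 0.0406 0.1271] ax [0.4455 0.0406 0.1271] tilt -0.0 yaw 3.16 q [-0.06  0.18  1.93 -0.    1.04  1.45] t 45.075
[-0.1454  0.1506  0.1271]
```

View pics/s20.png

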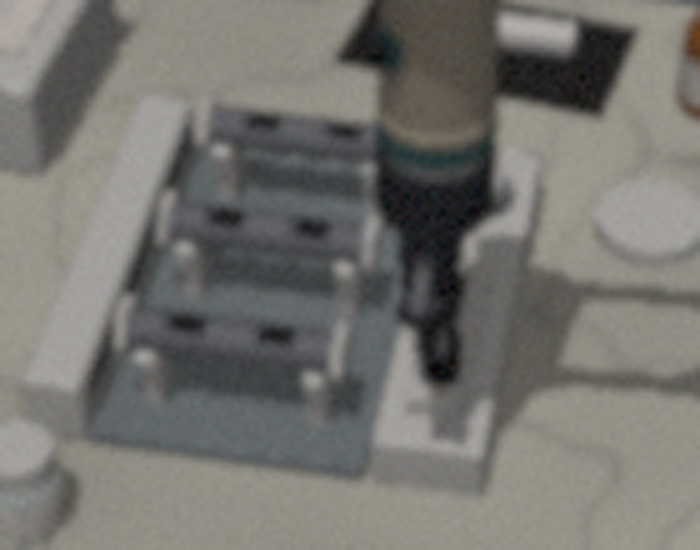

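drive_tool(targets=[0, 0, 0, 0, 0, 35, 0, 0, 0, 0, 0, 0, 15, 0, 0, 0, 0, 0, 0, 4, 0, 0, 0, 0, 0, 0, 0, 0, 0, 0, 0, 0, 12, 0, 0, 0, 0, 0, 0, 20, 0, 0, 0, 0, 0, 0, 20, 0, 0, 0, 0, 0, 0, 20, 0, 0, 0, 0, 0, 0, 20, 0, 0, 0, 0, 0, 0, 14, 0, 0, 0, 0, 0, 0, 4, 0, 0, 0, 0, 0, 0, 0, 0, 0])

```text
clock: 46.62
position: [0.4515, -0.0694, 0.0736]
ee_rot: [0.0, 1.0, 0.027, -0.0]
contact_force: [-0.7, -0.4, 0.0]
width: -0.0001
```

Run:
```python
from h import *
rep(0);print(St(tool()[0]))
```

```text
w -0.0001 F [-0.7 -0.4  0. ] p [ 0.4515 -0.0694  0.0736] ax [ 0.4515 -0.0694  0.0736] tilt -0.0 yaw 3.09 q [-0.3   0.25  1.98 -0.    0.9   1.21] t 46.625
[-0.1454  0.0405  0.0736]
```

drive_tool(targets=[0, 0, 0, 0, 3, 0, 0, 0, 0, 0, 0, 3, 0, 0, 0, 0, 0, 0, 2, 0, 0, 0, 0, 0, 0, 0, 0, 0, 0, 0, 0, 0, 0, 0, 0])

```text
clock: 47.25
position: [0.4518, -0.0769, 0.0734]
ee_rot: [-0.0, 1.0, 0.027, -0.0]
contact_force: [-1.2, 1.5, 0.2]
width: -0.0
```

Run:
```python
from h import *
rep(0);print(St(tool()[0]))
```

```text
w -0.0 F [-1.2  1.5  0.2] p [ 0.4518 -0.0769  0.0734] ax [ 0.4518 -0.0769  0.0734] tilt 0.0 yaw 3.1 q [-0.32  0.26  1.98 -0.    0.9   1.2 ] t 47.25
[-0.1455  0.0329  0.0734]
```

drive_tool(targets=[0, 0, 0, 0, 3, 0, 0, 0, 0, 0, 0, 3, 0, 0, 0, 0, 0, 0, 0, 0, 0, 0, 0, 0, 0, 0, 0, 0])

```text
clock: 47.75
position: [0.4518, -0.0776, 0.0736]
ee_rot: [-0.005, 1.0, 0.025, -0.0]
contact_force: [1.6, 20.2, 6.1]
width: 0.0003
```

Run:
```python
from h import *
rep(0);print(St(tool()[0]))
```

```text
w 0.0003 F [ 1.6 20.2  6.1] p [ 0.4518 -0.0776  0.0736] ax [ 0.4518 -0.0776  0.0736] tilt 0.6 yaw 2.87 q [-0.33  0.26  1.98  0.01  0.91  1.18] t 47.75
[-0.1456  0.0322  0.0736]
```

Hard stop at the right end (20 N). Back off left, rise, and inspect.

drive_tool(targets=[0, 0, 0, 0, -8, 0, 0, 0, 0, 0, 0, -5, 0, 0, 0, 0, 0, 0, 0, -40, 0, 0, 0, 0, 0, 0, -55, 0, 0, 0, 0, 0, 0, -55, 0, 0, 0, 0, 40, 0, -50, 0, 0, 0, 0, 0, 0, 0, 0, 0, 0, 0, 0, 0, 0, 0])

```text
clock: 48.75
position: [0.4899, -0.0681, 0.2714]
ee_rot: [0.0, 1.0, 0.027, -0.001]
contact_force: [-0.1, 0.5, -0.4]
width: 0.0003
```

Run:
```python
from h import *
rep(0)
T=tool();im=get_image("wrist");np.savez("w21.npz",im=im,p=T[0],r=T[1])
cv2.imwrite("pics/w21.png",cv2.resize(im[:,:,::-1],(768,576),interpolation=cv2.INTER_CUBIC))
crop(im,130,20,390,240,3,"pics/w21a.png")
im=get_image("side");crop(im,80,60,340,250,3,"pics/s21.png")
im=get_image("top");crop(im,110,80,430,280,2.5,"pics/t21.png")
```

```text
w 0.0003 F [-0.1  0.5 -0.4] p [ 0.4899 -0.0681  0.2714] ax [ 0.4899 -0.0681  0.2714] tilt -0.0 yaw 3.09 q [-0.28  0.13  1.59 -0.    1.42  1.24] t 48.75
```

View pics/w21a.png

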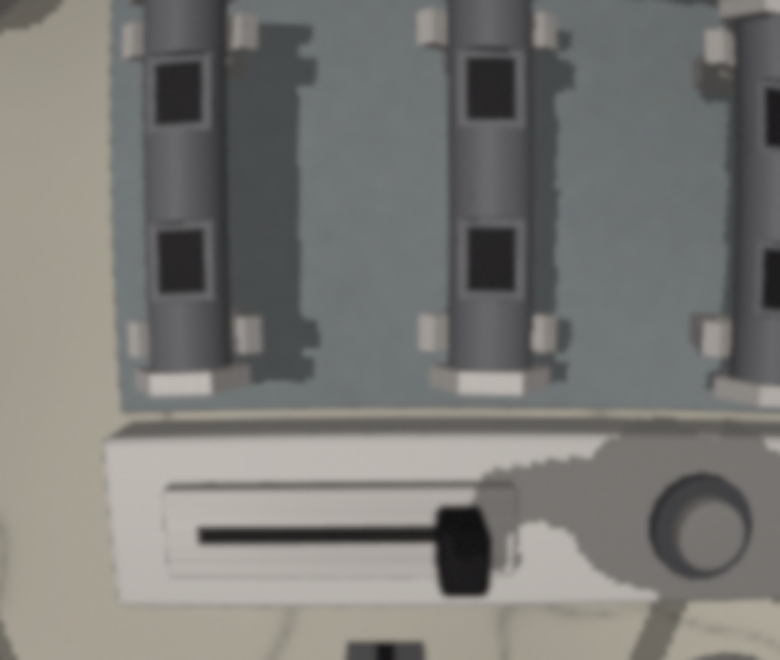

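View pics/s21.png

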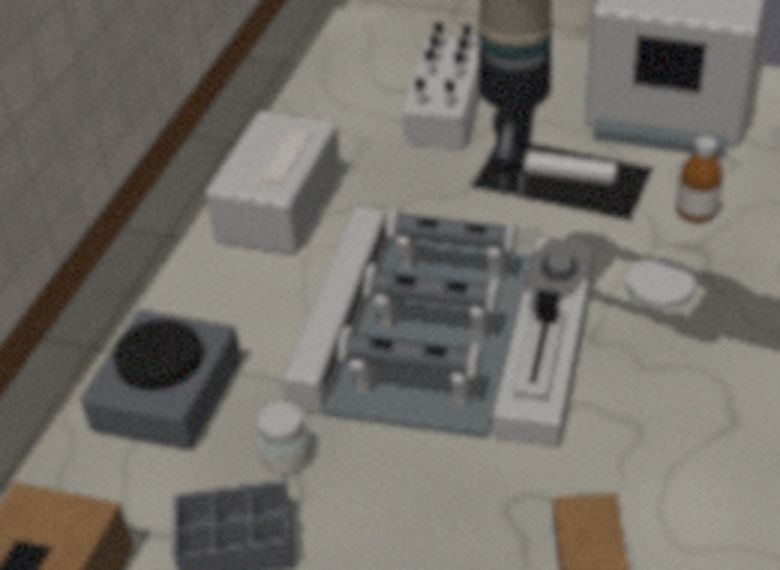

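View pics/t21.png

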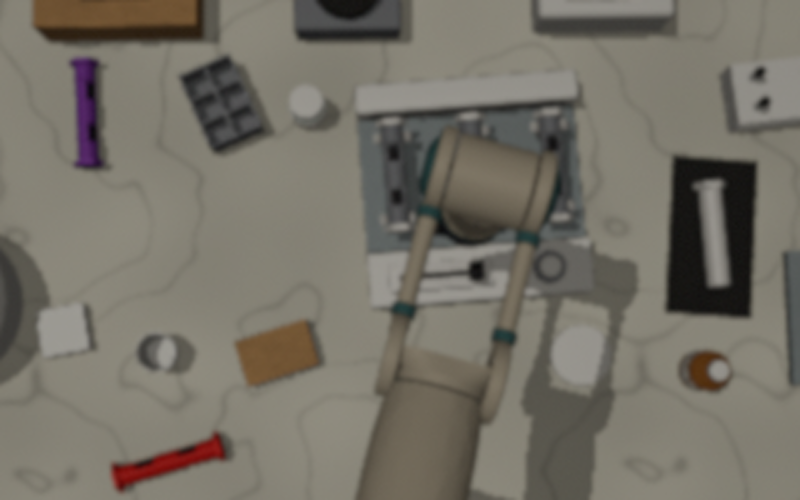

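Run:
```python
from h import *
D=np.load("w21.npz");T=(D["p"],D["r"])
f=lambda u,v:(130+u/3,20+v/3)
a=St(wplane(*f(440,590),.099,T));b=St(wplane(*f(488,590),.099,T));print(a,b,(a+b)/2)
sign_off()
```

```text
[-0.1551  0.0199  0.099 ] [-0.1552  0.0016  0.099 ] [-0.15515  0.01075  0.099  ]
the job is handed in; nothing more can be done
```

The job is done and handed in, at about 49 s on the robot's clock. `sign_off` reports no verdict, so I don't know how it was judged.

- **Blank:** I moved it from the middle cradle to about the middle of the mat, and it is lying there in the last views.
- **Cells:** Three grey cells were on the bench.
    - The one that started with its flat 120° to the left went into the middle cradle and needed a second grip to finish the roll.
    - The one 60° to the right went into the left cradle.
    - The one 60° to the left went into the right cradle.
    - I ignored the purple and red look-alikes.
- **Shutter and button:** I pushed the shutter left to its stop (about 9 N) and pressed the button to its stop (about 27 N). I then pushed the shutter right to its stop (about 20 N).

**Last checks:**
- All three cells were seated and let go, windows up, with a flange face level on top.
- The shutter grip was about 11 mm left of the slot's right end. That matches a 20 mm grip resting against its right stop.
- The bystanders looked untouched, and the gripper was clear of everything.

**Small disagreements:**
- The wrist camera's side-to-side distances on the reader came out 2–3% short, so I took the middle cradle's position from contact and used the stated 115 mm spacing.
- One early reading, taken while the arm was still swinging, put about 9 N of side load on the middle cell. I relieved it before rolling that cell.

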